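Put the washed cup and counting paddle on the drying rack

ROBOT

A 6-joint arm with a two-finger parallel gripper is mounted at the origin on a cart in front of the work surface, level with it; the furniture and walls round the work are solid. World frame = base frame: x ahead of the robot, y to its left, z up, the work surface at z = 0. Lengths are in m, angles in rad, forces in N, time in s.
With the tool pointing down it reaches from about 0.25 to 0.725 m from the base axis. Payload 9.7 kg.
Tool frame: the origin (TCP) lies on the mounting face of the last link; the fingertips stand 173 mm ahead of it and the grasp point (between the pads) lies 155 mm ahead of it; z points along the fingers, y is the line along which they close (so a half turn about z gives the same grasp; the last joint's range is limited). The gripper opens to 85 mm and grips with 20 to 120 N. Pads are 22 mm wide; open, the fingers measure 114 mm over their backs; the gripper's body (76 mm by 85 mm) begins 54 mm behind the grasp point. The pads swing forward as they close: fully open they stand 13 mm farther back than shut.
Start: joints at [1.185, 0.087, 0.176, 1.66, 0, 1.571], TCP at [0.207, 0.51, 0.405] pointing down, gripper open.
Joint ranges: [-3.13, 3.13], [-0.85, 1.81], [-1.15, 1.24], [-2.2, 2.28], [-1.44, 1.52], [-3.14, 3.14]. Speed limits (rad/s): [2.22, 2.22, 2.57, 3.14, 3.14, 3.14].

INTERFACE

Orientations are given as [roll, pitch, yaw] about the fixed x, y, z axes, in that order (R = Rz(yaw) Ry(pitch) Rx(roll)).
In Python, from rig import bot, vision, sign_off gives the robot as it stands.
- The arm moves only by the tool send_rows, never from a script. Its argument "deltas" is one flat list of numbers, 7 for each row, row after row: the shift along the tool's x, y, z in m, then the turn, a rotation vector about the tool's x, y, z in rad, then the opening, from -1 (shut) to 1 (fully open). A call has exactly 10 rows; each row shifts and turns the commanded pose from where the row before left it, along the tool's axes as they then stand; what a row does not reach is not made up. A row lasts 1/8 s, in which the tool goes at most 62.5 mm and 10.7 degrees, less where a joint would pass 70% of its speed; a pose out of reach is approached as far as the arm can. A call with a gripper value outside its range is refused whole. The fingers move at their own pace and stop on an object; the grip force is fixed at half the most. Time passes only in rows, so rows that do not move let the fingers close, or fill a call up. It gives the time, the measured TCP pose, the force, the opening and the grip force at its end, in the units of the state.
- bot.get_state(): the state, without advancing time (a new reading comes with each control period).
- vision.grab_frame(name): name is "side" or "top"; returns the picture (420x560x3 uint8, blue, green, red); there is no depth.
- vision.camera_info(name): a dict with "fovy" (degrees; the focal length in pixels is half the picture's height over the tangent of half this angle, whatever the lens; pixels are square), "cx", "cy" (the principal point, pixels), "extrinsics" (4x4, takes a point from world to camera coordinates). Camera axes: x right, y down, z forward; pixel columns grow to the right and rows downward; lengths in m; the calibration is good to about 2 mm. A picture is of the moment at which its call begins. camera_info takes no time and is no camera call.
- sign_off(): hands the job in; it is judged then, once.
The state is a dict: "time": time; "qpos": joint angles; "qvel": joint speeds; "tau": joint torques, N m; "eef_pos": TCP position; "tool_rot": TCP orientation; "ft_force": force on the tool from outside, world axes, zero at the start; "wrist_torque": the same for the moment, N m; "opening": finger opening in m; "finger_force": force on a finger pad.
Only numpy, scipy, OpenCV 4.12 (cv2) and the standard library are available. Lean on these libraries where they do the work, as an engineer would, in place of code of your own. Each camera call takes 0.05 s, during which the arm holds its last target. There are 200 camera calls.

TASK

The dosing cup and the counting paddle have been washed; put both on the drying rack to dry. Set the cup upside down over the drying peg, with its rim down on the panel, and hang the paddle by its keyhole on the headed stud: head through the round hole, then slid down the slope as far as it goes, so that the head holds it and the blade hangs straight down. Leave the jars, the vial, the stamp and the tape roll where they stand.

Things in the scene. Friction and masses are not known exactly. Their poses are not given: they have to be found in the camera images.
- rack: Fixed drying rack: two oak cheeks and between them a perforated aluminium panel sloping up towards the back at 32 degrees (stud and peg stand square to it); 236 mm wide, 198 mm deep, 135 mm high. A 7 mm high rubber strip low on its left half carries the hung paddle's blade. Origin: in the footprint, on the table, midway across; x from front to back, y to its left, z up.
- rack_stud (a point): Mark for the headed steel stud, upper left of the panel; the stud, clamped by hand in a cross slot, stands up to 9 mm left or right of it. Point: level with the collar's top, 7 mm above the panel, where the hung paddle rests. x up the slope, y left, z out of the panel along the stud. Collar 22 mm wide; above it neck 7 mm wide, 9 mm long; flat round head 16 mm wide, top 14 mm above the point.
- rack_peg (a point): White drying peg right of the stud and 70 mm lower down the slope, parallel to the stud. Point: foot of the peg's axis on the panel; axes as rack_stud. The peg is 24 mm in diameter, 78 mm long, with a rounded tip; its foot disc is 34 mm wide, 4 mm high.
- paddle: Loose steel counting paddle, 176 mm long, flat on the table: blade 84 x 70 mm with side rims 11 mm high (x = -88 to -4 mm), black grip 40 mm long, 24 mm wide, top 14 mm high (x = -5 to 35 mm), flat end plate 52 x 36 mm, 5 mm thick (x = 36 to 88 mm), with a keyhole. About 0.13 kg. Origin: centre of the underside; x from the blade to the keyhole end, z up.
- paddle_grip (a point): Middle of the paddle's black grip, 7 mm above the underside; axes of paddle.
- paddle_eye (a point): Centre of the keyhole's round hole, on the underside (x = 60 mm in the paddle). The hole is 20 mm in diameter; from it a slot 10.5 mm wide runs 14 mm towards the handle's end (+x). Axes of paddle.
- paddle_slot (a point): Where the stud's axis stands in the keyhole's slot, on the underside, when the paddle has slid all the way down: 15.5 mm from the round hole's centre towards the handle's end. Axes of paddle.
- cup: Loose straight-sided steel dosing cup without handle, 54 mm in diameter, 90 mm long, wall 3 mm, inside 86 mm deep, lying on its side on the white paper cover (1.5 mm thick); about 0.12 kg. Origin: below the middle of the cup, on its underside; x points along its axis out of the mouth, z up as it lies. Its axis is 27 mm above the origin.
- cup_mouth (a point): Centre of the cup's mouth, in the plane of the rim; axes of cup.
- cup_base (a point): Centre of the outside of the cup's bottom; axes of cup.
- tall_jar: Tall jar with black lid, 63 mm in diameter, 66 mm high; a bystander. Origin: centre of the underside.
- white_jar: Small jar with white lid, 48 mm in diameter, 40 mm high; a bystander. Origin: centre of the underside.
- low_jar: Low jar with black lid, 59 mm in diameter, 46 mm high; a bystander. Origin: centre of the underside.
- stamp: Hand stamp with turned dark handle, 20 x 32 x 54 mm; a bystander. Origin: centre of the underside.
- tape: Roll of tape standing on its face, 96 mm in diameter, 48 mm high; a bystander. Origin: centre of the underside.
- vial: Gold screw-cap vial, 22 mm in diameter, 29 mm high; a bystander. Origin: centre of the underside.
Mind the look-alikes: they are no part of the job. There is more than one size of the cup; the one meant has the size given above.

How it is judged:
By the outcome, as a careful person would: the job done as asked, in the order asked, and still so for the second after the job is handed in, with the robot touching nothing.
It also fails if it takes over 70 s, if anything falls off the work surface, if the arm or the gripper's body presses on something with over 40 N, if the wrist force passes 120 N, or if a joint passes its speed limit or range.

## Working session

There is one attempt and no reset: what is moved stays moved. The work goes in short steps, Python scripts to look and compute and a tool call to move; the robot and the scene stay as the last step left them, time stands still between calls to the robot, and variables do not carry over. Pictures are saved under pics/ and viewed, at most 10 in all, crops included, and the job is handed in when it is done.

Besides the shell and the picture viewer there is one more tool, called after ">>>" as name(argument=value, ...) on one line, values as JSON. send_rows: Moves the arm, as the interface text tells. Its arguments: {"type":"object","properties":{"deltas":{"type":"array","items":{"type":"number"}}},"required":["deltas"]}

```bash
mkdir -p pics; ls
python3 - <<'E'
from rig import bot, vision
import cv2,numpy as np
np.set_printoptions(precision=4,suppress=True)
for n in("side","top"):
    cv2.imwrite(f"pics/{n}0.png",vision.grab_frame(n)); print(vision.camera_info(n))
print(bot.get_state())
E
```

```text
pics
{'fovy': 51.95977628269876, 'cx': 274.43827547118514, 'cy': 207.5983857219447, 'extrinsics': array([[-0.99  , -0.1409,  0.0012,  0.5157],
       [-0.0822,  0.5711, -0.8168,  0.0799],
       [ 0.1144, -0.8087, -0.577 ,  1.2802],
       [ 0.    ,  0.    ,  0.    ,  1.    ]])}
{'fovy': 55.44195295614536, 'cx': 278.0728779976775, 'cy': 217.88988707789147, 'extrinsics': array([[ 0.0272, -0.9993, -0.0251,  0.1278],
       [-0.9944, -0.0245, -0.1027,  0.5122],
       [ 0.102 ,  0.0277, -0.9944,  1.0375],
       [ 0.    ,  0.    ,  0.    ,  1.    ]])}
{'time': 0.1, 'qpos': array([1.185 , 0.0874, 0.1752, 1.6598, 0.    , 1.5708]), 'qvel': array([ 0.0007,  0.0002,  0.0025, -0.0004,  0.0011,  0.0016]), 'tau': array([ -0.0008, -52.1559,  46.5654,   0.016 ,  -0.0001,  -0.    ]), 'eef_pos': array([0.207 , 0.5096, 0.4041]), 'tool_rot': array([-3.1405, -0.    ,  2.7558]), 'ft_force': array([0.4202, 0.6241, 0.6001]), 'wrist_torque': array([-0.0579, -0.0131, -0.0203]), 'finger_force': 0.0, 'opening': 0.08544862672276557}
```

View pics/side0.png

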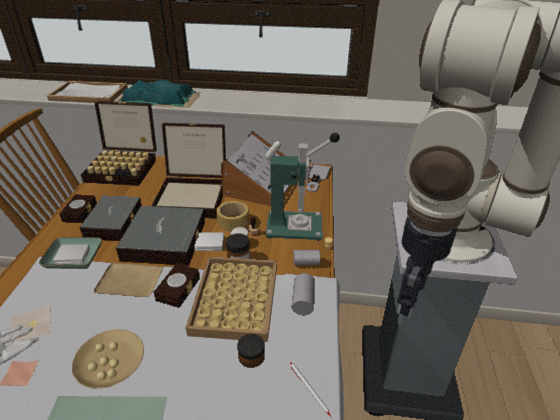

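View pics/top0.png

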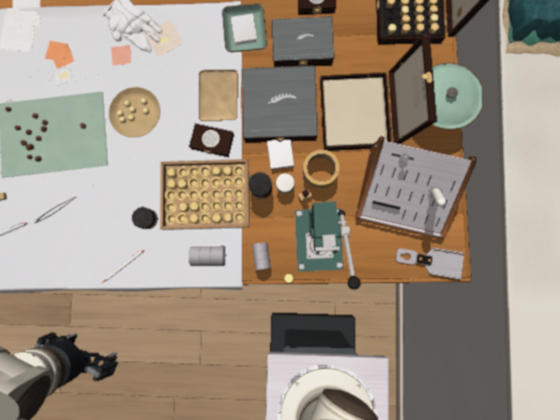

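Run:
```python
import cv2,numpy as np
s=cv2.imread("pics/side0.png");t=cv2.imread("pics/top0.png")
a=cv2.resize(t[130:285,345:485],None,fx=3.8,fy=3.8,interpolation=cv2.INTER_CUBIC)
cv2.imwrite("pics/topc.png",a)
b=cv2.resize(s[125:215,210:345],None,fx=5.8,fy=5.8,interpolation=cv2.INTER_CUBIC)
cv2.imwrite("pics/sidec.png",b)
```

```text
(no output)
```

View pics/topc.png

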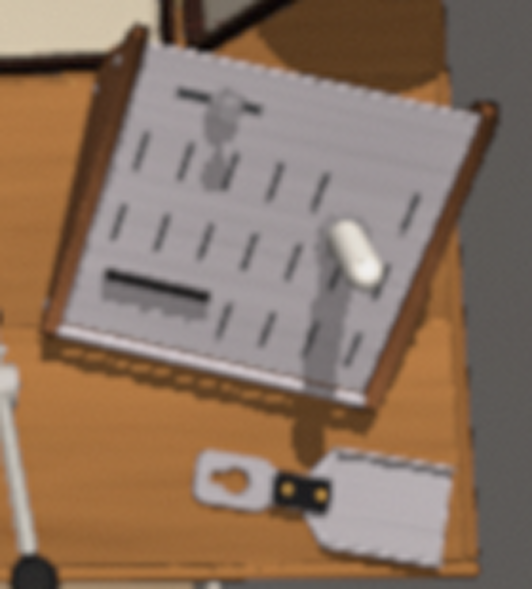

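View pics/sidec.png

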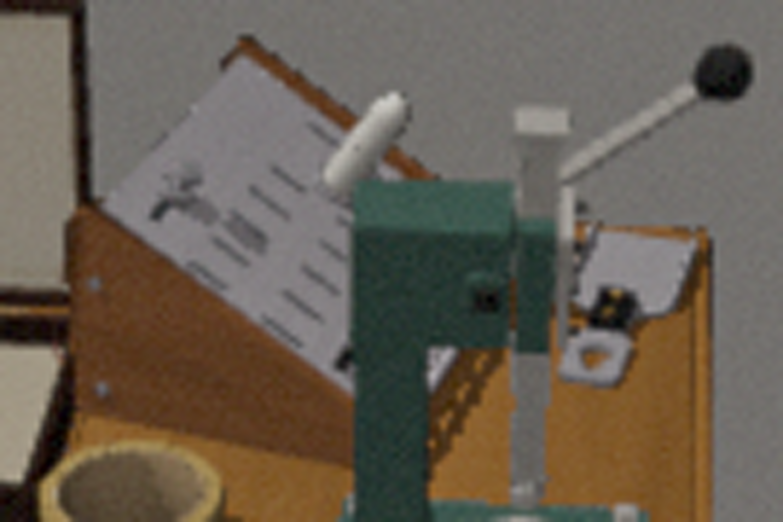

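```bash
cat > h.py <<'E'
import numpy as np
from rig import bot,vision
np.set_printoptions(precision=4,suppress=True)
def cam(n):
    c=vision.camera_info(n);f=210/np.tan(np.radians(c['fovy'])/2);E=np.array(c['extrinsics']);return f,c['cx'],c['cy'],E
C={n:cam(n) for n in('top','side')}
def ray(n,p):
    f,cx,cy,E=C[n];R=E[:3,:3];d=R.T@np.array([(p[0]-cx)/f,(p[1]-cy)/f,1]);return -R.T@E[:3,3],d/np.linalg.norm(d)
def plane(n,p,z):
    o,d=ray(n,p);return o+d*(z-o[2])/d[2]
def tri(pt,ps):
    o,d=ray('top',pt);q,e=ray('side',ps)
    s=np.linalg.lstsq(np.c_[d,-e],q-o,rcond=None)[0];a=o+s[0]*d;b=q+s[1]*e
    return (a+b)/2,np.linalg.norm(a-b)
def proj(n,P):
    f,cx,cy,E=C[n];q=E[:3,:3]@P+E[:3,3];return np.array([cx+f*q[0]/q[2],cy+f*q[1]/q[2]])
tc=lambda x,y:(x/3.8+345-.37,y/3.8+130-.37)
sc=lambda x,y:(x/5.8+210-.41,y/5.8+125-.41)
E
python3 - <<'E'
from h import *
import cv2
for n,a,b in [('ball',tc(35,575),sc(725,72)),('panelTL',tc(147,45),sc(105,205)),('panelTR',tc(480,112),sc(240,52)),('panelBL',tc(62,330),sc(355,397)),
 ('pegtipcentre',tc(367,268),sc(393,108)),('pegfoot',tc(340,228),sc(338,178)),('head',tc(228,100),sc(184,177)),
 ('hole',tc(229,480),sc(592,357)),('bolt1',tc(288,489),sc(604,313)),('bolt2',tc(321,495),sc(620,297)),('bladecornerR',tc(452,470),sc(697,240)),('endtipmid',tc(197,478),sc(596,382))]:
    print(n,*tri(a,b))
s=cv2.imread("pics/side0.png");t=cv2.imread("pics/top0.png")
A=cv2.resize(t[235:280,180:280],None,fx=6,fy=6,interpolation=cv2.INTER_CUBIC)
B=cv2.resize(s[240:320,280:330],None,fx=4,fy=4,interpolation=cv2.INTER_CUBIC)
o=np.zeros((595,600,3),np.uint8);o[:270,:600]=A;o[272:592,:200]=B
cv2.imwrite("pics/cup.png",o)
E
```

```text
ball [ 0.3596 -0.0198  0.2833] 0.002018052930508412
panelTL [ 0.6887 -0.1124  0.136 ] 0.002804460479719655
panelTR [ 0.6523 -0.3241  0.1299] 0.00041847868326016596
panelBL [ 0.5295 -0.0743  0.0475] 0.02750505912119691
pegtipcentre [ 0.548  -0.249   0.1369] 0.0028993414457487384
pegfoot [ 0.5816 -0.2505  0.0873] 0.003728830501288184
head [ 0.6562 -0.166   0.1273] 0.003022901166301278
hole [ 0.4184 -0.2002  0.0062] 0.0027251292516552654
bolt1 [ 0.4137 -0.2387  0.0139] 0.00386360691501591
bolt2 [ 0.4078 -0.2623  0.0118] 0.0009392614908083765
bladecornerR [ 0.3956 -0.3545  0.0051] 0.06517753412062595
endtipmid [ 0.4168 -0.1789  0.0025] 0.002188661968433123
```

View pics/cup.png

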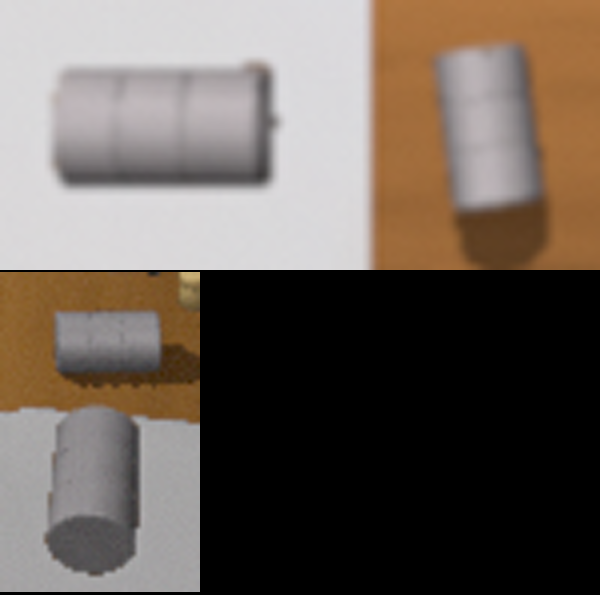

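Run:
```python
from h import *
import cv2
T=np.mean([vision.grab_frame('top').astype(float) for _ in range(6)],0);S=np.mean([vision.grab_frame('side').astype(float) for _ in range(6)],0)
np.save('T.npy',T);np.save('S.npy',S)
f=lambda a:np.clip((a-60)*1.7,0,255).astype(np.uint8)
A=cv2.resize(f(T[240:272,184:232]),None,fx=8,fy=8,interpolation=cv2.INTER_NEAREST)
B=cv2.resize(f(S[270:318,286:322]),None,fx=11,fy=11,interpolation=cv2.INTER_NEAREST)
o=np.zeros((540,790,3),np.uint8);o[:256,:384]=A;o[:528,390:786]=B
cv2.imwrite("pics/cup2.png",o)
```

```text
(no output)
```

View pics/cup2.png

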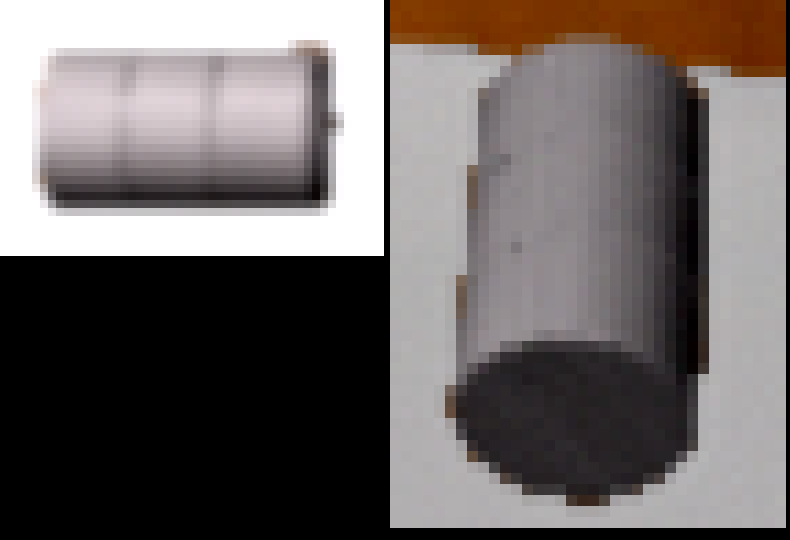

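Run:
```python
from h import *
np.set_printoptions(linewidth=220)
T=np.load('T.npy').mean(2).astype(int);S=np.load('S.npy').mean(2).astype(int)
print(S[298:318,290:316]);print(T[243:270,218:230]);print(T[243:270,186:196])
print(T[240:274,252:272])
```

```text
[[165 160 115 131 141 144 145 145 146 145 145 145 143 138 133 130 124 116 111 102  90  81  68  61  89 164]
 [164 160 120 132 140 145 147 145 147 144 145 146 143 136 135 129 121 115 110 102  92  80  70  60  87 164]
 [165 162 124 134 143 146 147 145 145 134 131 135 133 133 137 132 123 116 110 101  91  78  66  61  86 163]
 [164 160 127 136 144 144 122 119  98  91  91  93  93  93  96 103 100 111 111 101  90  79  67  61  84 164]
 [165 162 129 135 129 108  89  86  80  80  79  79  82  83  81  84  83  87  94  99  91  79  67  59  84 164]
 [166 163 128 113  93  84  80  80  79  81  81  79  79  83  84  83  80  82  81  86  89  83  67  62  93 163]
 [166 160 118  91  83  83  82  81  77  79  80  82  82  79  82  83  83  81  81  81  84  84  71  88 156 165]
 [161 120  95  82  83  83  85  82  83  83  80  81  82  80  81  81  82  80  82  81  81  81  77  91 164 166]
 [160 105  83  81  81  83  84  84  83  84  82  83  81  80  80  81  83  82  81  82  80  80  77  94 164 165]
 [160 107  79  81  83  81  85  84  85  85  82  83  81  81  82  81  82  82  82  82  82  81  79  97 164 165]
 [166 154  92  82  83  82  82 
[... 5703 characters left out ...]
74 166 158 148 134 118 101  98 105]
 [106 104 103 114 136 154 168 178 183 183 181 175 167 159 148 135 117 101  95 101]
 [104 103 103 114 135 153 167 177 180 180 178 171 162 153 141 124 105  90  86  96]
 [103 103 104 113 129 146 159 165 162 158 153 144 132 121 110  96  83  73  74  89]
 [102 102 103 106 111 118 123 126 119 113 109 100  88  79  74  69  64  62  66  84]
 [103 103 102  95  84  80  80  79  76  72  70  67  63  62  60  60  60  59  64  82]
 [104 103 101  88  69  62  62  61  61  60  60  60  60  60  60  60  60  60  65  82]
 [104 105 101  90  70  62  61  61  61  61  61  61  61  61  62  61  61  60  65  83]
 [105 105 104  97  81  66  62  63  63  63  62  62  63  63  62  62  62  62  66  85]]
```

Run:
```python
from h import *
print('base',tri((189.3,255.4),(302.0,308.2)))
for c,z in((188.4,48),(225.2,15),(222.2,54)): print(z,plane('top',(c,255.4),z/1e3))
print(plane('top',(206,245.3),.0285),plane('top',(206,265.4),.0285), [ -C[n][3][:3,:3].T@C[n][3][:3,3] for n in C])
# rack
P={'TL':tri(tc(147,45),sc(105,205))[0],'TR':tri(tc(480,112),sc(240,52))[0]}
d=P['TL']-P['TR'];print('backedge yaw of y axis',np.degrees(np.arctan2(d[1],d[0]))-90,np.linalg.norm(d))
# front edge from top at z~.01
a,b=plane('top',tc(65,328),.012),plane('top',tc(365,403),.012);d=a-b;print(a,b,np.degrees(np.arctan2(d[1],d[0]))-90,np.linalg.norm(d))
# slots lines of panel
h,e=tri(tc(228,100),sc(184,177));
a,b=tri(tc(367,268),sc(393,108))[0],tri(tc(340,228),sc(338,178))[0];d=a-b;print('peg dir',d/np.linalg.norm(d),np.linalg.norm(d))
```

```text
base (array([0.4028, 0.3733, 0.0305]), np.float64(1.9493350163191456e-06))
48 [0.4027 0.3714 0.048 ]
15 [0.4054 0.2804 0.015 ]
54 [0.405 0.282 0.054]
[0.4307 0.3305 0.0285] [0.3777 0.3281 0.0285] [array([0.4   , 0.1114, 1.0875]), array([0.3707, 1.0624, 0.8033])]
backedge yaw of y axis -9.770839919003407 0.2149884104067167
[ 0.5211 -0.0838  0.012 ] [ 0.4733 -0.2935  0.012 ] -12.84471143833855 0.2151160832966719
peg dir [-0.5615  0.0255  0.8271] 0.05993859097273109
```

Run:
```python
from h import *
import cv2
T=np.load('T.npy');S=np.load('S.npy')
def g(I,r,c,h,w,k):
    a=I[r:r+h,c:c+w];a=np.clip((a-a.min())*255/(np.percentile(a,99.5)-a.min()),0,255).astype(np.uint8)
    return cv2.resize(a,None,fx=k,fy=k,interpolation=cv2.INTER_CUBIC)
o=np.zeros((600,800,3),np.uint8)
o[:300,:400]=g(T,148,388,30,40,10)
o[:300,400:]=g(S,145,230,30,40,10)
o[300:,:400]=g(T,246,392,30,40,10)
o[300:,400:]=g(S,165,300,30,40,10)
cv2.imwrite("pics/z.png",o)
for ps in(-10,-12.5):
    p=np.radians(ps);n=np.array([-.5299*np.cos(p),-.5299*np.sin(p),.848]);u=np.array([np.cos(p)*.848,np.sin(p)*.848,.5299]);l=np.array([-np.sin(p),np.cos(p),0])
    foot=tri(tc(367,268),sc(393,108))[0]-.066*n
    for y in(.06,.07,.08,.09):
        q=foot+.07*u+.021*n+y*l;print(ps,y,q,proj('top',q)-[388,148],proj('side',q)-[230,145])
```

```text
-10 0.06 [ 0.6403 -0.2043  0.1358] [33.7646 14.416 ] [17.7305  2.6463]
-10 0.07 [ 0.6421 -0.1945  0.1358] [29.631 13.625] [16.6511  3.9701]
-10 0.08 [ 0.6438 -0.1846  0.1358] [25.5012 12.8348] [15.5599  5.3084]
-10 0.09 [ 0.6456 -0.1748  0.1358] [21.3753 12.0453] [14.4569  6.6613]
-12.5 0.06 [ 0.6422 -0.2084  0.1358] [35.4639 13.6939] [17.4171  2.0523]
-12.5 0.07 [ 0.6444 -0.1986  0.1358] [31.3639 12.7299] [16.2175  3.3494]
-12.5 0.08 [ 0.6465 -0.1889  0.1358] [27.2681 11.767 ] [15.005   4.6604]
-12.5 0.09 [ 0.6487 -0.1791  0.1358] [23.1765 10.805 ] [13.7795  5.9855]
```

View pics/z.png

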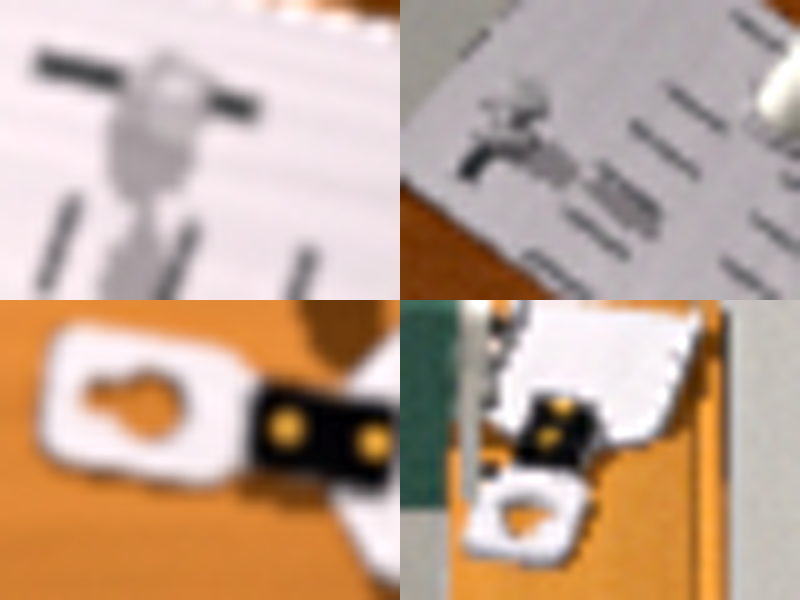

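Run:
```python
from h import *
import cv2
ang=lambda a,b:np.degrees(np.arctan2(*(b-a)[1::-1]))-90
tz=lambda x,y:(388+x/10-.45,148+y/10-.45)
for n,a,b,z in(('slot',tz(260,110),tz(35,60),.112),('strip',tc(208,298),tc(105,271),.035),('back',tc(480,112),tc(147,45),.133),('front',tc(365,403),tc(65,328),.02)):
    A,B=plane('top',a,z),plane('top',b,z);print(n,ang(A,B),A,B)
print('head',tri((405.35,157.25),(241.75,154.85)))
tp=lambda x,y:(392+x/10-.45,246+(y-300)/10-.45);sp=lambda x,y:(300+(x-400)/10-.45,165+(y-300)/10-.45)
for n,a,b in(('hole',tp(150,404),sp(523,517)),('bolt1',tp(287,427),sp(549,437)),('bolt2',tp(376,443),sp(565,405))):print(n,tri(a,b))
h=plane('top',tp(150,404),.004);b1=plane('top',tp(287,427),.014);b2=plane('top',tp(376,443),.014)
print(h,b1,b2,ang(b1,h),ang(b2,b1),ang(b2,h))
T=np.load('T.npy');S=np.load('S.npy')
for n,I,(r,c,h,w) in(('top',T,(180,425,35,30)),('side',S,(138,260,30,30))):
    a=I[r:r+h,c:c+w];m=((a.min(2)>(205 if n=='top' else 170))&(a.max(2)-a.min(2)<60)).astype(np.uint8)
    k,l,s,_=cv2.connectedComponentsWithStats(m);i=1+np.argmax(s[1:,4]);ys,xs=np.where(l==i)
    print(n,s[i],cv2.minAreaRect(np.c_[xs+c,ys+r].astype(np.float32)));print(a.min(2)[::3,::3].astype(int))
```

```text
slot -11.776703686268007 [ 0.6557 -0.1922  0.112 ] [ 0.6672 -0.137   0.112 ]
strip -13.636257854740833 [ 0.5419 -0.1781  0.035 ] [ 0.5591 -0.1071  0.035 ]
back -10.652157077438105 [ 0.6517 -0.3228  0.133 ] [ 0.6911 -0.113   0.133 ]
front -12.844711438338564 [ 0.4728 -0.2905  0.02  ] [ 0.5202 -0.0823  0.02  ]
head (array([ 0.654 , -0.1677,  0.1272]), np.float64(0.0009625167424455041))
hole (array([ 0.4182, -0.2057,  0.0023]), np.float64(0.0020903691525961635))
bolt1 (array([ 0.4125, -0.2377,  0.016 ]), np.float64(0.0012411703502439213))
bolt2 (array([ 0.4086, -0.2611,  0.0155]), np.float64(0.0006552332331206431))
[ 0.4172 -0.2053  0.004 ] [ 0.4119 -0.2383  0.014 ] [ 0.4083 -0.2616  0.014 ] -9.036235310328891 -8.737840282891241 -8.912878793549666
top [11  9  8 15 51] ((439.8115539550781, 195.64230346679688), (14.82227897644043, 4.911524295806885), 74.74488067626953)
[[152 115 150 153 151 150 148 148 147 147]
 [149 100 150 150 151 153 153 152 152 131]
 [148 142 142 146 144 148 151 152 153 106]
 [153 145 135 184 202 144 151 153 145 116]
 [150 136 113 176 210 189 149 152 146 150]
 [149 123  95 147 200 211 164 152 153 154]
 [151 130 109 113 184 209 209 148 153 154]
 [154 142 110  82 165 231 226 106 156 150]
 [155 138  92 107 106 163 149 130 151 125]
 [152 134 108 114 133 143  98 152 155  64]
 [153 115 114 113 148 152 150 153 133  39]
 [151 112 115 117 153 154 154 154  84  43]]
side [14  3  5  4 11] ((275.8000183105469, 142.60000610351562), (1.7888542413711548, 4.4721360206604), 63.43495178222656)
[[ 31 106 110 109 109 109 109 108 107 109]
 [118  29  64 108 108 118 162 108 108 109]
 [124 123  38  37 113 175 137 106 109 109]
 [124 116 125  73 173 129  83 109 111 109]
 [122 126 120 170 133  92  63 109 109 107]
 [126 127 144 149  98 110  37  33 112 109]
 [ 90 126 138 105  66  64  78  68  69  72]
 [125 124 111 100  61  61  58  61  58  62]
 [120 126 124 113  60  61  61  61  61  61]
 [126 125 126 123  35  36  38  42  39  42]]
```

```bash
cat >> h.py <<'E'
from scipy.spatial.transform import Rotation as Ro
def cur():
    s=bot.get_state();return np.array(s['eef_pos']),Ro.from_euler('xyz',s['tool_rot']).as_matrix()
def frame(z,y):
    z=z/np.linalg.norm(z);y=y-z*(y@z);y/=np.linalg.norm(y);return np.c_[np.cross(y,z),y,z]
def go(g,R,N,L=.155,c=None):
    "rows to bring the grasp point to g with orientation R in N equal rows"
    p0,R0=c or cur();p1=g-R[:,2]*L
    w=Ro.from_matrix(R0.T@R).as_rotvec()/N;d=Ro.from_rotvec(w).as_matrix()
    M=sum(np.linalg.matrix_power(d,k) for k in range(N));v=np.linalg.solve(M,R0.T@(p1-p0))
    print('TCP',p1,'row x%d'%N,np.round(v,4).tolist(),np.round(w,4).tolist(),'|v|%.4f |w|%.3f'%(np.linalg.norm(v),np.linalg.norm(w)))
    P,Q=p0.copy(),R0.copy()
    for k in range(N):
        P=P+Q@v;Q=Q@d
        if k==N//2-1:print('mid',P,'tip',P+.173*Q[:,2])
    return p1,R
r=np.radians
th=r(55)
m=np.array([.026,-1,0]);m/=np.linalg.norm(m);dn=np.array([0,0,-1.])
zc=m*np.cos(th)+dn*np.sin(th);RC=frame(zc,np.cross(m,dn))
CUP=np.array([.4040,.332,.0300])
ps=r(-12);n=np.array([-np.sin(r(32))*np.cos(ps),-np.sin(r(32))*np.sin(ps),np.cos(r(32))])
l=np.array([-np.sin(ps),np.cos(ps),0]);u=np.cross(l,n)
zp=Ro.from_rotvec(l*th).apply(-n);RP=frame(zp,l)
FOOT=np.array([.584,-.256,.076])
E
python3 - <<'E'
from h import *
print(RC,RP,u,bot.get_state()['qpos'])
c=go(CUP-.1*RC[:,2],RC,10)
c=go(CUP,RC,10,c=c)
E
```

```text
[[-0.0213  0.9997  0.0149]
 [ 0.8189  0.026  -0.5734]
 [-0.5736  0.     -0.8192]] [[-0.9004  0.2079 -0.3822]
 [ 0.1914  0.9781  0.0812]
 [ 0.3907  0.     -0.9205]] [ 0.8295 -0.1763  0.5299] [1.185  0.0869 0.1759 1.6598 0.     1.5708]
TCP [0.4002 0.4782 0.2389] row x10 [-0.0106, 0.016, 0.0195] [0.0353, -0.054, 0.1121] |v|0.0274 |w|0.129
mid [0.3002 0.5333 0.3104] tip [0.3174 0.482  0.1461]
TCP [0.4017 0.4209 0.157 ] row x10 [0.0, 0.0, 0.01] [0.0, 0.0, 0.0] |v|0.0100 |w|0.000
mid [0.4009 0.4495 0.1979] tip [0.4035 0.3503 0.0562]
```

>>> send_rows(deltas=[-0.0106,0.016,0.0195,0.0353,-0.054,0.1121,0.75,-0.0106,0.016,0.0195,0.0353,-0.054,0.1121,0.75,-0.0106,0.016,0.0195,0.0353,-0.054,0.1121,0.75,-0.0106,0.016,0.0195,0.0353,-0.054,0.1121,0.75,-0.0106,0.016,0.0195,0.0353,-0.054,0.1121,0.75,-0.0106,0.016,0.0195,0.0353,-0.054,0.1121,0.75,-0.0106,0.016,0.0195,0.0353,-0.054,0.1121,0.75,-0.0106,0.016,0.0195,0.0353,-0.054,0.1121,0.75,-0.0106,0.016,0.0195,0.0353,-0.054,0.1121,0.75,-0.0106,0.016,0.0195,0.0353,-0.054,0.1121,0.75])

```text
time: 1.95
eef_pos: [0.4008, 0.4777, 0.2383]
tool_rot: [3.14, 0.613, 1.593]
ft_force: [0.6, 0.2, -0.1]
opening: 0.0748
finger_force: 0.0
```

Run:
```python
from h import *
s=bot.get_state();print(s['qpos'],s['qvel'],s['opening'],cur())
go(CUP,RC,9)
```

```text
[ 0.9358  0.5689  0.3873  1.896  -0.3601  2.5784] [-0.2924  0.2503  0.0759  0.2784 -0.152   0.8058] 0.07477430408010596 (array([0.4008, 0.4777, 0.2383]), array([[-0.0179,  0.9997,  0.0143],
       [ 0.818 ,  0.0229, -0.5748],
       [-0.5749,  0.0014, -0.8182]]))
TCP [0.4017 0.4209 0.157 ] row x9 [0.0, -0.0001, 0.011] [-0.0001, 0.0002, -0.0004] |v|0.0110 |w|0.000
mid [0.4012 0.4524 0.2021] tip [0.4037 0.3531 0.0605]
```

>>> send_rows(deltas=[0,0,0.0113,0,0,0,0.75,0,0,0.0113,0,0,0,0.75,0,0,0.0113,0,0,0,0.75,0,0,0.0113,0,0,0,0.75,0,0,0.0113,0,0,0,0.75,0,0,0.0113,0,0,0,0.75,0,0,0.0113,0,0,0,0.75,0,0,0.0113,0,0,0,0.75,0,0,0.0113,0,0,0,0.75,0,0,0,0,0,0,0.75])

```text
time: 3.2
eef_pos: [0.4017, 0.4191, 0.1549]
tool_rot: [-3.141, 0.611, 1.597]
ft_force: [-0.4, 0.2, -0.6]
opening: 0.0749
finger_force: 0.0
```

>>> send_rows(deltas=[0,0,0,0,0,0,-1,0,0,0,0,0,0,-1,0,0,0,0,0,0,-1,0,0,0,0,0,0,-1,0,0,0,0,0,0,-1,0,0,0,0,0,0,-1,0,0,0,0,0,0,-1,0,0,0,0,0,0,-1,0,0,0,0,0,0,-1,0,0,0,0,0,0,-1])

```text
time: 4.45
eef_pos: [0.4019, 0.4201, 0.1564]
tool_rot: [3.14, 0.61, 1.597]
ft_force: [-1.5, 4.1, 5.1]
opening: 0.053
finger_force: 63.4
```

>>> send_rows(deltas=[-0.0143,0,-0.0205,0,0,0,-1,-0.0143,0,-0.0205,0,0,0,-1,-0.0143,0,-0.0205,0,0,0,-1,-0.0143,0,-0.0205,0,0,0,-1,-0.0143,0,-0.0205,0,0,0,-1,-0.0143,0,-0.0205,0,0,0,-1,-0.0143,0,-0.0205,0,0,0,-1,-0.0143,0,-0.0205,0,0,0,-1,-0.0143,0,-0.0205,0,0,0,-1,-0.0143,0,-0.0205,0,0,0,-1])

```text
time: 5.7
eef_pos: [0.4017, 0.4201, 0.4061]
tool_rot: [-3.141, 0.611, 1.597]
ft_force: [0.6, -0.3, 0.5]
opening: 0.0526
finger_force: 63.0
```

Run:
```python
from h import *
s=bot.get_state();print(s['qpos'],s['opening'],s['ft_force'],cur()[0])
c=go(np.array([.50,.05,.42]),frame(RC[:,2]+RP[:,2],RC[:,1]+RP[:,1]),10)
c=go(FOOT+n*.165,RP,10,c=c)
c=go(FOOT+n*.049,RP,10,c=c)
```

```text
[ 0.8801  0.4497  0.5479  2.1548 -0.3862  2.5216] 0.0525718457252883 [ 0.5611 -0.2845  0.5444] [0.4017 0.4201 0.4061]
TCP [0.5309 0.0913 0.5662] row x10 [-0.0398, 0.0001, -0.0012] [0.0082, 0.0397, -0.0708] |v|0.0399 |w|0.082
mid [0.4343 0.2548 0.5101] tip [0.4232 0.1836 0.3528]
TCP [ 0.5577 -0.2504  0.3586] row x10 [-0.0256, -0.0225, 0.0226] [-0.0204, 0.0351, -0.0734] |v|0.0409 |w|0.084
mid [ 0.5249 -0.0957  0.4865] tip [ 0.479  -0.1091  0.3202]
TCP [ 0.6178 -0.2632  0.2602] row x10 [-0.0095, -0.0, 0.0067] [0.0, 0.0, 0.0] |v|0.0116 |w|0.000
mid [ 0.5878 -0.2568  0.3094] tip [ 0.5217 -0.2427  0.1502]
```

>>> send_rows(deltas=[-0.0398,0,-0.0012,0.0082,0.0397,-0.0708,-1,-0.0398,0,-0.0012,0.0082,0.0397,-0.0708,-1,-0.0398,0,-0.0012,0.0082,0.0397,-0.0708,-1,-0.0398,0,-0.0012,0.0082,0.0397,-0.0708,-1,-0.0398,0,-0.0012,0.0082,0.0397,-0.0708,-1,-0.0398,0,-0.0012,0.0082,0.0397,-0.0708,-1,-0.0398,0,-0.0012,0.0082,0.0397,-0.0708,-1,-0.0398,0,-0.0012,0.0082,0.0397,-0.0708,-1,-0.0398,0,-0.0012,0.0082,0.0397,-0.0708,-1,-0.0398,0,-0.0012,0.0082,0.0397,-0.0708,-1])

```text
time: 6.95
eef_pos: [0.5298, 0.09, 0.5651]
tool_rot: [-2.814, 0.081, 2.266]
ft_force: [-1.9, 0.4, -0.4]
opening: 0.0531
finger_force: 63.0
```

Run:
```python
from h import *
s=bot.get_state();print(s['qpos'],s['opening'],cur()[0])
c=go(FOOT+n*.165,RP,10)
```

```text
[ 0.2133  0.3646  0.8131  2.278  -0.2186  1.1309] 0.05309286541542983 [0.5298 0.09   0.5651]
TCP [ 0.5577 -0.2504  0.3586] row x10 [-0.0255, -0.0224, 0.0224] [-0.0202, 0.035, -0.0732] |v|0.0407 |w|0.084
mid [ 0.5245 -0.0963  0.4858] tip [ 0.4787 -0.1095  0.3195]
```

Run:
```python
from h import *
p,R=cur();g=p+.155*R[:,2];print(g)
R1=Ro.from_rotvec([0,0,-.36]).as_matrix()@R
c=go(np.array([.55,-.14,.37]),R1,8)
go(FOOT+n*.165,RP,10,c=c)
```

```text
[0.4991 0.0489 0.4189]
TCP [ 0.5932 -0.1124  0.5163] row x8 [-0.0253, -0.0032, 0.0097] [0.0036, 0.0144, 0.0425] |v|0.0273 |w|0.045
mid [ 0.5707 -0.0083  0.5407] tip [ 0.5287 -0.0473  0.3774]
TCP [ 0.5577 -0.2504  0.3586] row x10 [-0.0108, -0.0085, 0.0168] [-0.0128, 0.0266, -0.108] |v|0.0217 |w|0.112
mid [ 0.5617 -0.1889  0.4471] tip [ 0.5099 -0.1948  0.2821]
```

>>> send_rows(deltas=[-0.0253,-0.0032,0.0097,0.0036,0.0144,0.0425,-1,-0.0253,-0.0032,0.0097,0.0036,0.0144,0.0425,-1,-0.0253,-0.0032,0.0097,0.0036,0.0144,0.0425,-1,-0.0253,-0.0032,0.0097,0.0036,0.0144,0.0425,-1,-0.0253,-0.0032,0.0097,0.0036,0.0144,0.0425,-1,-0.0253,-0.0032,0.0097,0.0036,0.0144,0.0425,-1,-0.0253,-0.0032,0.0097,0.0036,0.0144,0.0425,-1,-0.0253,-0.0032,0.0097,0.0036,0.0144,0.0425,-1,0,0,0,0,0,0,-1,0,0,0,0,0,0,-1])

```text
time: 8.2
eef_pos: [0.5925, -0.1106, 0.5164]
tool_rot: [-2.814, 0.083, 1.904]
ft_force: [0.8, -0.3, -0.4]
opening: 0.0529
finger_force: 63.8
```

Run:
```python
from h import *
s=bot.get_state();print(s['qpos'],s['opening'],cur()[0])
c=go(FOOT+n*.165,RP,10)
```

```text
[-0.1443  0.5016  0.8964  2.224  -0.2189  1.135 ] 0.0528743257181179 [ 0.5925 -0.1106  0.5164]
TCP [ 0.5577 -0.2504  0.3586] row x10 [-0.011, -0.0086, 0.0168] [-0.0128, 0.0268, -0.1081] |v|0.0218 |w|0.112
mid [ 0.5612 -0.1881  0.4473] tip [ 0.5095 -0.1941  0.2823]
```

>>> send_rows(deltas=[-0.011,-0.0086,0.0168,-0.0128,0.0268,-0.1081,-1,-0.011,-0.0086,0.0168,-0.0128,0.0268,-0.1081,-1,-0.011,-0.0086,0.0168,-0.0128,0.0268,-0.1081,-1,-0.011,-0.0086,0.0168,-0.0128,0.0268,-0.1081,-1,-0.011,-0.0086,0.0168,-0.0128,0.0268,-0.1081,-1,-0.011,-0.0086,0.0168,-0.0128,0.0268,-0.1081,-1,-0.011,-0.0086,0.0168,-0.0128,0.0268,-0.1081,-1,-0.011,-0.0086,0.0168,-0.0128,0.0268,-0.1081,-1,-0.011,-0.0086,0.0168,-0.0128,0.0268,-0.1081,-1,-0.011,-0.0086,0.0168,-0.0128,0.0268,-0.1081,-1])

```text
time: 9.45
eef_pos: [0.5579, -0.2506, 0.3585]
tool_rot: [3.14, -0.401, 2.937]
ft_force: [0.7, -0.6, -0.2]
opening: 0.0529
finger_force: 63.9
```

Run:
```python
from h import *
import cv2
s=bot.get_state();print(s['qpos'],s['opening'],cur()[0])
c=go(FOOT+n*.165,RP,10)
c=go(FOOT+n*.049,RP,10)
a=vision.grab_frame('top');b=vision.grab_frame('side')
o=np.zeros((600,800,3),np.uint8)
o[:,:400]=cv2.resize(a[120:270,370:470],None,fx=4,fy=4,interpolation=cv2.INTER_CUBIC)
o[:480,400:]=cv2.resize(b[80:200,220:320],None,fx=4,fy=4,interpolation=cv2.INTER_CUBIC)
cv2.imwrite('pics/pre.png',o)
```

```text
[-0.4081  0.478   0.527   2.014  -0.0771 -0.1875] 0.05289157492686234 [ 0.5579 -0.2506  0.3585]
TCP [ 0.5577 -0.2504  0.3586] row x10 [0.0, 0.0, -0.0] [0.0, 0.0, 0.0004] |v|0.0000 |w|0.000
mid [ 0.5578 -0.2505  0.3586] tip [ 0.4917 -0.2364  0.1993]
TCP [ 0.6178 -0.2632  0.2602] row x10 [-0.0095, -0.0, 0.0067] [0.0, 0.0, 0.0004] |v|0.0116 |w|0.000
mid [ 0.5879 -0.2568  0.3094] tip [ 0.5218 -0.2428  0.1501]
```

View pics/pre.png

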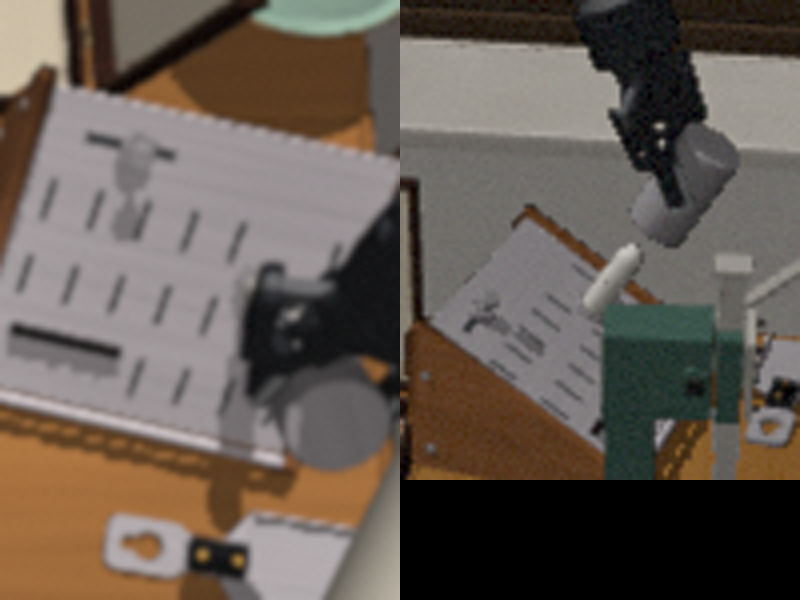

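Run:
```python
from h import *
for k in(0,.066,.078,.116,.206):
    q=FOOT+n*k;print(k,(proj('top',q)-[370,120])*4+1.5,(proj('side',q)-[220,80])*4+[401.5,1.5])
for a in (n,l,u): 
  q=FOOT+n*.2; print((proj('top',q+.01*a)-proj('top',q))*4,(proj('side',q+.01*a)-proj('side',q))*4)
```

```text
0 [260.2464 282.5717] [589.2675 310.5485]
0.066 [282.833 322.761] [627.0469 259.2802]
0.078 [287.2425 330.6069] [634.1498 249.6412]
0.116 [301.8904 356.6705] [657.1418 218.4402]
0.206 [341.3586 426.898 ] [714.8201 140.1683]
[4.7996 8.5402] [ 6.6693 -9.0506]
[-18.9842  -4.426 ] [-3.7975  4.7446]
[  7.3572 -16.6706] [-9.8805 -7.6863]
```

>>> send_rows(deltas=[-0.0095,0,0.0067,0,0,0,-1,-0.0095,0,0.0067,0,0,0,-1,-0.0095,0,0.0067,0,0,0,-1,-0.0095,0,0.0067,0,0,0,-1,-0.0095,0,0.0067,0,0,0,-1,-0.0095,0,0.0067,0,0,0,-1,-0.0095,0,0.0067,0,0,0,-1,-0.0095,0,0.0067,0,0,0,-1,-0.0047,0,0.0033,0,0,0,-1,0,0,0,0,0,0,-1])

```text
time: 10.8
eef_pos: [0.6087, -0.2621, 0.2741]
tool_rot: [3.142, -0.402, 2.931]
ft_force: [0.6, 1.0, -1.1]
opening: 0.053
finger_force: 63.9
```

>>> send_rows(deltas=[-0.0016,0,0.0011,0,0,0,-1,-0.0016,0,0.0011,0,0,0,-1,-0.0016,0,0.0011,0,0,0,-1,-0.0016,0,0.0011,0,0,0,-1,-0.0016,0,0.0011,0,0,0,-1,-0.0016,0,0.0011,0,0,0,-1,0,0,0,0,0,0,-1,0,0,0,0,0,0,-1,0,0,0,0,0,0,-1,0,0,0,0,0,0,-1])

```text
time: 12.05
eef_pos: [0.6147, -0.2634, 0.2649]
tool_rot: [-3.141, -0.401, 2.931]
ft_force: [-0.4, -0.1, -0.8]
opening: 0.0531
finger_force: 63.9
```

>>> send_rows(deltas=[-0.0012,0,0.0009,0,0,0,-1,-0.0012,0,0.0009,0,0,0,-1,-0.0012,0,0.0009,0,0,0,-1,-0.0012,0,0.0009,0,0,0,-1,0,0,0,0,0,0,-1,0,0,0,0,0,0,-1,0,0,0,0,0,0,-1,0,0,0,0,0,0,-1,0,0,0,0,0,0,-1,0,0,0,0,0,0,-1])

```text
time: 13.3
eef_pos: [0.6157, -0.2636, 0.264]
tool_rot: [-3.141, -0.404, 2.931]
ft_force: [-16.3, 4.9, 26.9]
opening: 0.0528
finger_force: 66.2
```

>>> send_rows(deltas=[0.0012,0,-0.0009,0,0,0,-1,0.0012,0,-0.0009,0,0,0,-1,0.0006,0,-0.0004,0,0,0,-1,0,0,0,0,0,0,-1,0,0,0,0,0,0,0.5,0,0,0,0,0,0,0.75,0,0,0,0,0,0,0.75,0,0,0,0,0,0,0.75,0,0,0,0,0,0,0.75,0,0,0,0,0,0,0.75])

```text
time: 14.55
eef_pos: [0.6158, -0.2637, 0.2628]
tool_rot: [-3.141, -0.401, 2.931]
ft_force: [-0.2, -0.2, -0.6]
opening: 0.0748
finger_force: 0.0
```

>>> send_rows(deltas=[0,0,-0.01,0,0,0,0.75,0,0,-0.012,0,0,0,0.75,0,0,-0.015,0,0,0,0.75,0,0,-0.02,0,0,0,0.75,0,0,-0.02,0,0,0,0.75,0,0,-0.02,0,0,0,0.75,0,0,-0.02,0,0,0,0.75,0,0,-0.02,0,0,0,0.75,0,0,-0.02,0,0,0,0.75,0,0,-0.02,0,0,0,0.75])

```text
time: 15.8
eef_pos: [0.6564, -0.2683, 0.4031]
tool_rot: [-3.134, -0.356, 2.931]
ft_force: [-0.1, -0.9, -1.0]
opening: 0.0748
finger_force: 0.0
```

Run:
```python
from h import *
import cv2
s=bot.get_state();print(s['qpos'],s['opening'],cur()[0])
a=vision.grab_frame('top');b=vision.grab_frame('side')
o=np.zeros((600,800,3),np.uint8)
o[:,:400]=cv2.resize(a[120:270,370:470],None,fx=4,fy=4,interpolation=cv2.INTER_CUBIC)
o[:480,400:]=cv2.resize(b[80:200,220:320],None,fx=4,fy=4,interpolation=cv2.INTER_CUBIC)
cv2.imwrite('pics/post.png',o)
for k in(0.0043,.0943):
    q=FOOT+n*k;print(k,(proj('top',q)-[370,120])*4+1.5,(proj('side',q)-[220,80])*4+[401.5,1.5])
```

```text
[-0.3775  0.8783  1.2351  2.2779 -0.0661 -0.1571] 0.0748027646800386 [ 0.6564 -0.2683  0.4031]
0.0043 [261.6378 285.0474] [591.6647 307.2955]
0.0943 [293.3948 341.5539] [643.9181 236.3854]
```

View pics/post.png

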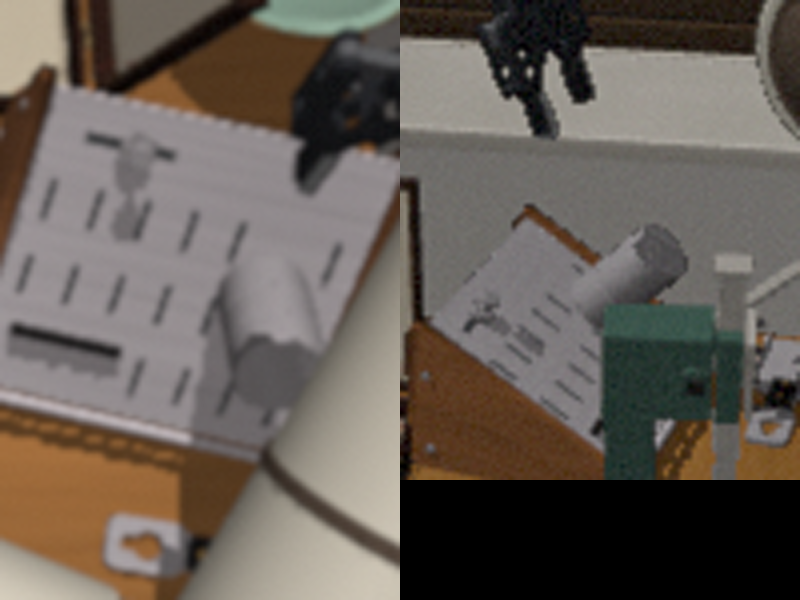

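Run:
```python
from h import *
b,e=tri((370+273/4-.375,120+370/4-.375),(220+264/4-.375,80+252/4-.375))
d=b-FOOT;print(b,e,'n,l,u:',d@n,d@l,d@u)
```

```text
[ 0.5181 -0.2369  0.1471] 0.0023582706420694774 n,l,u: 0.09659953277545937 0.004950973196158465 -0.020331012546826677
```

Run:
```python
from h import *
c=go(FOOT+n*.165,RP,6)
c=go(FOOT+n*.053-u*.010+.003*l,RP,14,c=c)
```

```text
TCP [ 0.5577 -0.2504  0.3586] row x6 [0.0127, -0.0005, 0.0132] [-0.0014, 0.0079, -0.0002] |v|0.0183 |w|0.008
mid [ 0.6071 -0.2594  0.381 ] tip [ 0.5446 -0.2468  0.2202]
TCP [ 0.6081 -0.2581  0.2583] row x14 [-0.0061, 0.0002, 0.0052] [0.0, 0.0, 0.0] |v|0.0080 |w|0.000
mid [ 0.5829 -0.2542  0.3085] tip [ 0.5168 -0.2402  0.1492]
```

>>> send_rows(deltas=[0.0127,-0.0005,0.0132,-0.0014,0.0079,-0.0002,1,0.0127,-0.0005,0.0132,-0.0014,0.0079,-0.0002,1,0.0127,-0.0005,0.0132,-0.0014,0.0079,-0.0002,1,0.0127,-0.0005,0.0132,-0.0014,0.0079,-0.0002,1,0.0127,-0.0005,0.0132,-0.0014,0.0079,-0.0002,1,0.0127,-0.0005,0.0132,-0.0014,0.0079,-0.0002,1,0,0,0,0,0,0,1,-0.0061,0.0002,0.0052,0,0,0,1,-0.0061,0.0002,0.0052,0,0,0,1,-0.0061,0.0002,0.0052,0,0,0,1])

```text
time: 17.15
eef_pos: [0.5697, -0.2527, 0.3335]
tool_rot: [3.14, -0.406, 2.933]
ft_force: [0.1, -0.6, -0.1]
opening: 0.0855
finger_force: 0.0
```

Run:
```python
from h import *
print(cur(),bot.get_state()['qpos'])
c=go(FOOT+n*.053-u*.010+.003*l,RP,9)
```

```text
(array([ 0.5697, -0.2527,  0.3335]), array([[-0.8989,  0.2077, -0.3857],
       [ 0.1905,  0.9782,  0.0829],
       [ 0.3945,  0.0011, -0.9189]])) [-0.4039  0.5072  0.5182  1.9807 -0.0754 -0.1797]
TCP [ 0.6081 -0.2581  0.2583] row x9 [-0.0072, 0.0003, 0.006] [0.0001, -0.0005, 0.0001] |v|0.0094 |w|0.000
mid [ 0.5867 -0.255   0.3001] tip [ 0.5203 -0.2408  0.141 ]
```

>>> send_rows(deltas=[-0.0072,0.0003,0.006,0,0,0,1,-0.0072,0.0003,0.006,0,0,0,1,-0.0072,0.0003,0.006,0,0,0,1,-0.0072,0.0003,0.006,0,0,0,1,-0.0072,0.0003,0.006,0,0,0,1,-0.0072,0.0003,0.006,0,0,0,1,-0.0072,0.0003,0.006,0,0,0,1,-0.0072,0.0003,0.006,0,0,0,1,-0.0072,0.0003,0.006,0,0,0,1,0,0,0,0,0,0,1])

```text
time: 18.4
eef_pos: [0.6072, -0.2578, 0.2583]
tool_rot: [3.14, -0.406, 2.933]
ft_force: [-0.4, -0.2, 0.4]
opening: 0.0853
finger_force: 0.0
```

>>> send_rows(deltas=[0,0,0,0,0,0,-1,0,0,0,0,0,0,-1,0,0,0,0,0,0,-1,0,0,0,0,0,0,-1,0,0,0,0,0,0,-1,0,0,0,0,0,0,-1,0,0,0,0,0,0,-1,0,0,0,0,0,0,-1,0,0,0,0,0,0,-1,0,0,0,0,0,0,-1])

```text
time: 19.65
eef_pos: [0.6071, -0.2579, 0.2599]
tool_rot: [3.141, -0.404, 2.932]
ft_force: [1.7, -2.9, 5.4]
opening: 0.0528
finger_force: 62.8
```

>>> send_rows(deltas=[-0.0008,0,-0.0028,0,0.035,0,-1,-0.0008,0,-0.0028,0,0.035,0,-1,-0.0008,0,-0.0028,0,0.035,0,-1,-0.0008,0,-0.0028,0,0.035,0,-1,0,0,0,0,0,0,-1,-0.001,0,0.0007,0,0,0,-1,-0.001,0,0.0007,0,0,0,-1,-0.001,0,0.0007,0,0,0,-1,-0.001,0,0.0007,0,0,0,-1,0,0,0,0,0,0,-1])

```text
time: 20.9
eef_pos: [0.6166, -0.2599, 0.2634]
tool_rot: [3.14, -0.545, 2.933]
ft_force: [0.6, -0.4, -1.7]
opening: 0.0529
finger_force: 62.9
```

>>> send_rows(deltas=[-0.0009,0,0.00045,0,0,0,-1,-0.0009,0,0.00045,0,0,0,-1,-0.0009,0,0.00045,0,0,0,-1,-0.0009,0,0.00045,0,0,0,-1,0,0,0,0,0,0,-1,0,0,0,0,0,0,-1,0,0,0,0,0,0,-1,0,0,0,0,0,0,-1,0,0,0,0,0,0,-1,0,0,0,0,0,0,-1])

```text
time: 22.15
eef_pos: [0.6187, -0.2603, 0.2601]
tool_rot: [3.14, -0.545, 2.933]
ft_force: [0.3, -0.4, -0.5]
opening: 0.0529
finger_force: 62.9
```

>>> send_rows(deltas=[-0.0009,0,0.00045,0,0,0,-1,-0.0009,0,0.00045,0,0,0,-1,-0.0009,0,0.00045,0,0,0,-1,0,0,0,0,0,0,-1,0,0,0,0,0,0,-1,0,0,0,0,0,0,-1,0,0,0,0,0,0,-1,0,0,0,0,0,0,-1,0,0,0,0,0,0,-1,0,0,0,0,0,0,-1])

```text
time: 23.4
eef_pos: [0.6203, -0.2606, 0.2575]
tool_rot: [3.14, -0.545, 2.933]
ft_force: [-0.1, -0.5, -0.8]
opening: 0.0527
finger_force: 62.9
```

Run:
```python
from h import *
p,R=cur();g=p+.155*R[:,2]-FOOT;print(g@n,g@l,g@u,bot.get_state()['ft_force'])
# at first contact:
p=np.array([.6157,-.2636,.264]);g=p+.155*RP[:,2]-FOOT;print(g@n,g@l,g@u)
p=np.array([.6071,-.2579,.2599]);g=p+.155*RP[:,2]-FOOT;print(g@n,g@l,g@u)
```

```text
0.0648304722856399 0.0031411311006729545 -0.01132215982842313 [-0.1484 -0.4934 -0.8223]
0.05325999928180936 -0.0008431211666539463 0.0002919439489797934
0.054868725235116794 0.0029442796164960167 -0.01001958339254198
```

>>> send_rows(deltas=[-0.0014,0,-0.0027,0,0,0,-1,-0.0014,0,-0.0027,0,0,0,-1,-0.0014,0,-0.0027,0,0,0,-1,-0.0014,0,-0.0027,0,0,0,-1,0,0,0,0,0,0,-1,-0.0013,0,0.0007,0,0,0,-1,-0.0013,0,0.0007,0,0,0,-1,-0.0013,0,0.0007,0,0,0,-1,-0.0013,0,0.0007,0,0,0,-1,0,0,0,0,0,0,-1])

```text
time: 24.65
eef_pos: [0.6334, -0.2634, 0.2586]
tool_rot: [3.14, -0.545, 2.933]
ft_force: [-0.0, -0.5, -0.3]
opening: 0.0529
finger_force: 62.9
```

>>> send_rows(deltas=[-0.0009,0,0.00045,0,0,0,-1,-0.0009,0,0.00045,0,0,0,-1,-0.0009,0,0.00045,0,0,0,-1,-0.0009,0,0.00045,0,0,0,-1,0,0,0,0,0,0,-1,0,0,0,0,0,0,-1,0,0,0,0,0,0,-1,0,0,0,0,0,0,-1,0,0,0,0,0,0,-1,0,0,0,0,0,0,-1])

```text
time: 25.9
eef_pos: [0.6354, -0.2639, 0.2553]
tool_rot: [3.14, -0.545, 2.933]
ft_force: [-0.1, 0.1, -0.7]
opening: 0.0531
finger_force: 62.9
```

Run:
```python
from h import *
p,R=cur();g=p+.155*R[:,2]-FOOT;print(g@n,g@l,g@u,bot.get_state()['ft_force'])
```

```text
0.05474340904490636 0.0031220092725431896 0.0006836862322441885 [-0.1418  0.0783 -0.6834]
```

>>> send_rows(deltas=[-0.0009,0,0.00045,0,0,0,-1,-0.0009,0,0.00045,0,0,0,-1,-0.0009,0,0.00045,0,0,0,-1,0,0,0,0,0,0,-1,0,0,0,0,0,0,-1,0,0,0,0,0,0,-1,0,0,0,0,0,0,-1,0,0,0,0,0,0,-1,0,0,0,0,0,0,-1,0,0,0,0,0,0,-1])

```text
time: 27.15
eef_pos: [0.6368, -0.2641, 0.2533]
tool_rot: [3.141, -0.545, 2.933]
ft_force: [-1.9, 0.9, 4.6]
opening: 0.0529
finger_force: 63.3
```

>>> send_rows(deltas=[-0.0013,0,0.0007,0,0,0,-1,0,0,0,0,0,0,-1,0.0005,0,0.0009,0,0,0,-1,0.0005,0,0.0009,0,0,0,-1,0.0005,0,0.0009,0,0,0,-1,0.0005,0,0.0009,0,0,0,-1,0.0005,0,0.0009,0,0,0,-1,0,0,0,0,0,0,-1,0,0,0,0,0,0,-1,0,0,0,0,0,0,-1])

```text
time: 28.4
eef_pos: [0.633, -0.2634, 0.2512]
tool_rot: [3.141, -0.544, 2.933]
ft_force: [-1.5, -0.1, 13.9]
opening: 0.053
finger_force: 64.2
```

Run:
```python
from h import *
s=bot.get_state();p,R=cur();g=p+.155*R[:,2]-FOOT;f=np.array(s['ft_force']);print(g@n,g@l,g@u,'F n,l,u',f@n,f@l,f@u,s['wrist_torque'])
```

```text
0.0523595018047812 0.0030174834125215122 -0.0035182640529238564 F n,l,u 12.543789518712531 -0.4270807035136695 6.124380980493815 [0.2703 1.1421 0.0281]
```

>>> send_rows(deltas=[0.0005,0,0.0009,0,0,0,-1,0.0005,0,0.0009,0,0,0,-1,0.0005,0,0.0009,0,0,0,-1,0,0,0,0,0,0,-1,0,0,0,0,0,0,-1,0,0,0,0,0,0,-1,0,0,0,0,0,0,-1,0,0,0,0,0,0,-1,0,0,0,0,0,0,-1,0,0,0,0,0,0,-1])

```text
time: 29.65
eef_pos: [0.6305, -0.2628, 0.2496]
tool_rot: [3.141, -0.544, 2.933]
ft_force: [-1.1, 0.1, 15.3]
opening: 0.0531
finger_force: 64.2
```

Run:
```python
from h import *
s=bot.get_state();p,R=cur();g=p+.155*R[:,2]-FOOT;f=np.array(s['ft_force']);print(g@n,g@l,g@u,'F n,l,u',f@n,f@l,f@u,s['wrist_torque'])
```

```text
0.052376798066568975 0.0030220589411620756 -0.006551525308056746 F n,l,u 13.546867996275013 -0.1032631179040438 7.130284359848246 [0.232  1.0648 0.0086]
```

>>> send_rows(deltas=[0.0005,0,0.0009,0,0,0,-1,0.0005,0,0.0009,0,0,0,-1,0.0005,0,0.0009,0,0,0,-1,0.0005,0,0.0009,0,0,0,-1,0,0,0,0,0,0,-1,0,0,0,0,0,0,-1,0,0,0,0,0,0,-1,0,0,0,0,0,0,-1,0,0,0,0,0,0,-1,0,0,0,0,0,0,-1])

```text
time: 30.9
eef_pos: [0.6271, -0.2621, 0.2475]
tool_rot: [3.141, -0.543, 2.933]
ft_force: [0.0, 0.2, 14.1]
opening: 0.053
finger_force: 64.2
```

Run:
```python
from h import *
s=bot.get_state();p,R=cur();g=p+.155*R[:,2]-FOOT;f=np.array(s['ft_force']);print(g@n,g@l,g@u,'F n,l,u',f@n,f@l,f@u,s['wrist_torque'])
```

```text
0.05243545886065133 0.0030214139293147377 -0.01055987806059145 F n,l,u 11.959966566918753 0.2419908255823037 7.419346347911232 [0.1859 0.8396 0.0844]
```

>>> send_rows(deltas=[0.0005,0,0.0009,0,0,0,-1,0.0005,0,0.0009,0,0,0,-1,0.0005,0,0.0009,0,0,0,-1,0,0,0,0,0,0,-1,0,0,0,0,0,0,-1,0,0,0,0,0,0,-1,0,0,0,0,0,0,-1,0,0,0,0,0,0,-1,0,0,0,0,0,0,-1,0,0,0,0,0,0,-1])

```text
time: 32.15
eef_pos: [0.6255, -0.2617, 0.2477]
tool_rot: [-3.141, -0.537, 2.932]
ft_force: [12.4, -3.8, 21.3]
opening: 0.0532
finger_force: 65.5
```

Run:
```python
from h import *
import cv2
s=bot.get_state();p,R=cur();g=p+.155*R[:,2]-FOOT;f=np.array(s['ft_force']);print(g@n,g@l,g@u,'F n,l,u',f@n,f@l,f@u,s['wrist_torque'])
b=vision.grab_frame('side');a=vision.grab_frame('top');cv2.imwrite('pics/s_grip.png',b);cv2.imwrite('pics/t_grip.png',a)
g=cv2.cvtColor(b,cv2.COLOR_BGR2GRAY);print(g[128:160:2,255:300:2])
```

```text
0.052514906144452464 0.00291389921080833 -0.0113797049897583 F n,l,u 11.226537202170892 -1.1701975826500166 22.214400465969213 [-0.191  -0.4072  0.2113]
[[ 98  22  31  36  16  25  23  11  15  14  16  16 109 111 111 112 108 109
  108 108 109 110 110]
 [111  41  73  36   8   7  29  11  25   7  51  38  64 111 112 109 110 112
  109 110 108 109 109]
 [107  54  77  31  19  15  30  24  16  24  13  21  17 110 110 110 108 106
  110 107 112 108 112]
 [ 63  71  47  32  19   9  20  19   4  19   7  23  13 110 110 106 112 111
  113 111 108 111 111]
 [ 48  73  24  32  31  19  19  23  10  16  29  16  44  76 110 111 111 114
  108 111 109 109 107]
 [ 41  41  39  18  23  20 100  20  25  16  26  70  81  78  76  80 108 110
  112 108 110 106 113]
 [116  28  37  20  22  18  26  18  38  47  42  78  81  77  83  76  87 109
  106 109 107 111 110]
 [124  77   5   8  12  27  51  39  43  65  65 133 106  98  79  79  77 107
  111 112 108 107 113]
 [124 122  77  17  90  31  24  13  18  58  73 122 117 104 101  85  82  83
  109 105 111 110 147]
 [122 124 122  26  21  20  10  16  17  52  71 116 102  96 106 104 106  86
  112 109 111 108 150]
 [121 123 123 113  26  16  12  10  28  77  71  99  86  75  74  75  81 112
  111 109 113 108 103]
 [122 122 120 123 100 117 124  24  12  59  62  75  68  66  63  58  55 112
  111 110 109 112 106]
 [120 122 125 124 122 127 134  79   3  18  80  68  68  65  55  61 113 112
  111 113 111 110 105]
 [121  82 120 124 128 128 124 112  31  11  40  81  68  58  66 110 110 109
  109 110 113 109 104]
 [122 124 103 107 126 126 118 108  88  71  74  76  74  75  74  76  84  86
   92  91  91  87 113]
 [107 125 126 115 121 113 105  93  75  76  71  75  77  74  76  75  76  77
   77  79  76  77 124]]
```

>>> send_rows(deltas=[-0.0003,0,-0.0006,0,0,0,-1,0.0003,0,-0.0002,0,0,0,-1,0,0,0,0,0,0,0.2,0,0,0,0,0,0,0.9,0,0,0,0,0,0,0.9,0,0,0,0,0,0,0.9,0.0045,0,-0.0023,0,0,0,0.9,0.0089,0,-0.0045,0,0,0,0.9,0.0134,0,-0.0068,0,0,0,0.9,0.0134,0,-0.0068,0,0,0,0.9])

```text
time: 33.5
eef_pos: [0.6011, -0.2566, 0.2843]
tool_rot: [3.141, -0.545, 2.933]
ft_force: [-0.1, -0.5, 0.8]
opening: 0.0811
finger_force: 0.0
```

>>> send_rows(deltas=[0.0134,0,-0.0068,0,0,0,0.9,0.0134,0,-0.0068,0,0,0,0.9,0.0134,0,-0.0068,0,0,0,0.9,0.0134,0,-0.0068,0,0,0,0.9,0.0134,0,-0.0068,0,0,0,0.9,0.0134,0,-0.0068,0,0,0,0.9,0,0,0,0,-0.03,0,0.9,0,0,0,0,-0.03,0,0.9,0,0,0,0,-0.03,0,0.9,0,0,0,0,-0.03,0,0.9])

```text
time: 34.75
eef_pos: [0.5552, -0.2469, 0.3591]
tool_rot: [3.14, -0.424, 2.933]
ft_force: [0.5, -0.1, -0.1]
opening: 0.0813
finger_force: 0.0
```

Run:
```python
from h import *
import cv2
print(cur()[0],bot.get_state()['qpos'])
b=vision.grab_frame('side');a=vision.grab_frame('top');cv2.imwrite('pics/s_rel.png',b);cv2.imwrite('pics/t_rel.png',a)
np.set_printoptions(linewidth=200)
g=cv2.cvtColor(b,cv2.COLOR_BGR2GRAY);print(g[128:164:2,258:300:2])
g=cv2.cvtColor(a,cv2.COLOR_BGR2GRAY);print(g[180:226:2,418:456:2])
# dark base-face mask (side)
```

```text
[ 0.5552 -0.2469  0.3591] [-0.404   0.4813  0.5282  2.0344 -0.0786 -0.1782]
[[112 109 109 113 107 110 110 113 105 110 112 110 110 102  21  12  57  71 110 111 114]
 [110 111 111 108 108 108 111 110 109 111 111 108 108 115  39  36  76 107 109 108 111]
 [111 112 109 109 109 112 110 108 108 109 107 109 107 110 105 107 106 113 110 106 108]
 [110 111 111 110 112 110 109 109 110 112 108 109 108 110 110 109 111 112 111 111 114]
 [ 67 106 109 111 109 109 109 108 111 110 107  82 108 107 107 109 110 114 109 109 107]
 [ 75  64  77 111 107 110 112 110 109 114 103  99  98 100 108 106 112 112 111 110 109]
 [125  83  67  65 105 110 109 107 111 137 126  99 102  97  99 110 110 114 108 110 109]
 [122 123  88  67  64 107 109 101 130 134 128 104 100 100 102  90 107 109 110 111 110]
 [118 122 124 118  69  63  73 124 136 130 122 117 100 102 103 102 106 111 111 110 122]
 [120 124 118 108 122  70 125 135 127 121 108 100  97 102 106 104  66 111 110 106 117]
 [120 123 127 116 102 135 133 129 124 105  97  81  68  69  78  67 109 109 108 110 100]
 [122 118 122 126 130 135 126 120 111 103  82  72  62  62  50 104 1
[... 1660 characters left out ...]
10  58  24  24  21  22  22  25  25  25  38  32  23  23  20  21  15]
 [146 118 117 103  38  18  20  21  22  21  24  41  45  22  30  45  60  55  44]
 [132 114 115  93  23  22  24  38  38  74  99 108 111  95  99 111 100  76  71]
 [133 114 115  90  20  24  55  78  74 114 123 120 118 119 122 116  90  76  67]
 [133 111 113  87  20  48  78  75 108 123 122 120 118 119 118  98  80  75  75]
 [118 111 112  99  56  74  74  94 119 123 124 122 119 121 109  75  78  73 101]
 [114 113 113 106  77  80  84 102 111 114 112 127 138 148  92  81  78  74 106]
 [112 113 113  89  95 106 111 114 113  95 106 146 149 128  77  82  76 104 129]
 [112 114 113 105 111 112 112 112 109  78 135 151 148  96  82  82  80 126 132]]
```

Run:
```python
from h import *
import cv2
S=np.load('S.npy')
def edge(f,base):
    b=cv2.imread(f).astype(float);d=np.abs(b-base).max(2)
    m=(d>14).astype(np.uint8);m[:, :250]=0;m[:,300:]=0;m[:133]=0;m[157:]=0
    return m
for f in('pics/s_rel.png',):
    m=edge(f,S)
    for r in range(134,158): print(r,''.join('#' if v else '.' for v in m[r,255:300]))
# predicted flush silhouettes: axis direction in image and for tilts
for t in(0,4,8,12):
    ax=Ro.from_rotvec(-l*r(t)).apply(n);o=FOOT-.01*u+.004*n
    a,b=proj('side',o),proj('side',o+.09*ax);print(t,a,b,np.degrees(np.arctan2(*(b-a)[::-1])),(proj('top',o),proj('top',o+.09*ax)))
```

```text
134 .............................................
135 .............................................
136 ........................###..................
137 ........................###.##...............
138 ......................#..####................
139 .....................##.#.#.#.#..............
140 .....................##.....####.............
141 ......................##....##..#............
142 ..................#.#####..#.#..###..........
143 .................#.#####.##.......#..........
144 ..................######.#...................
145 ...............##.#####..#........##.........
146 ..............#######.....##......##.........
147 ..............#######..########.###..........
148 ...............#####..#############..........
149 ............#######...############...........
150 ..............##.#..#############............
151 .............#####...###########.............
152 ............#####....##########..............
153 ..........######....##########...............
154 ...........####.....#########................
155 ...........###......########.................
156 ...........###.......###.....................
157 .............................................Traceback (most recent call last):
  File "<stdin>", line 13, in <module>
TypeError: 'int' object is not callable
```

>>> send_rows(deltas=[0.02,0.03,-0.02,0,0,0,0.9,0.01,0.035,-0.015,0,0,0,0.9,0.01,0.035,-0.005,0,0,0,0.9,0.01,0.035,0,0,0,0,0.9,0.01,0.035,0,0,0,0,0.9,0.01,0.035,0,0,0,0,0.9,0.01,0.035,0,0,0,0,0.9,0,0.035,0,0,0,0,0.9,0,0.03,0,0,0,0,0.9,0,0,0,0,0,0,0.9])

```text
time: 36.1
eef_pos: [0.5636, 0.0648, 0.4287]
tool_rot: [3.141, -0.426, 2.935]
ft_force: [0.5, -0.7, -0.2]
opening: 0.0814
finger_force: 0.0
```

Run:
```python
from h import *
import cv2
T=np.load('T.npy');S=np.load('S.npy');print(cur())
a=vision.grab_frame('top');b=vision.grab_frame('side');cv2.imwrite('pics/t2.png',a);cv2.imwrite('pics/s2.png',b)
d=np.abs(a-T).max(2)
for rr in range(176,230): print(rr,''.join('#' if v>14 else '.' for v in d[rr,415:465]),a[rr,425:458:3].min(1))
```

```text
(array([0.5636, 0.0648, 0.4287]), array([[-0.8914,  0.2053, -0.4041],
       [ 0.1866,  0.9787,  0.0856],
       [ 0.413 ,  0.0009, -0.9107]]))
176 ##..###########..################################# [132 128 101 130 131 131 131 132 132 133 133]
177 ##.############.################################## [133 123 102 131 131 130 131 132 131 131 133]
178 ##.###########..#################################. [134 115 113 131 130 130 130 131 132 131 131]
179 #.############.##################################. [135 109 125 132 131 131 129 131 130 132 130]
180 #.############.#################################.. [134 102 132 135 134 132 131 130 130 129 120]
181 #.###########.##################################.. [134  90 134 135 135 134 132 132 131 129 107]
182 #############.#########################.#######... [132  81 134 134 135 135 135 133 132 123 104]
183 #############.########################..#######... [132  87 133 132 134 135 134 135 133 116 113]
184 ############.#########################.#######.... [130 100 133 133 133 133 135 136 136 110 126]
185 ######################################.####
[... 3797 characters left out ...]
#########..##...############...#..############## [ 80  99  99 100  75 132 122  37  37  55  59]
224 ###########..####.###########..#....############## [ 92  98  98  96  87 134 114  39  36  57  59]
225 ###########.#.#.#############..##..############### [ 97  99  97  92  99 133 109  41  34  58  61]
226 ###############..############.##....############## [100  99 100  95 108 134  95  42  36  59  59]
227 ############################..###.################ [100  99  99  97 115 134  74  43  36  60  59]
228 ##############.#.###########....################## [ 97  99  98  98 116 135  56  44  42  60  60]
229 ###########.##...##########..###..################ [ 83  97  99  99 115 129  44  41  47  57  58]
```

Run:
```python
from h import *
for t in(0,4,8,12):
    ax=Ro.from_rotvec(-l*np.radians(t)).apply(n);o=FOOT-.01*u+.004*n
    a,b=proj('side',o),proj('side',o+.09*ax);c,d=proj('top',o),proj('top',o+.09*ax);print(t,np.degrees(np.arctan2(*(b-a)[::-1])),np.degrees(np.arctan2(*(d-c)[::-1])),np.linalg.norm(d-c),np.linalg.norm(b-a))
import cv2
g=cv2.imread('pics/s2.png').min(2)
E=cv2.GaussianBlur(g,(3,3),0).astype(int)
for rr in range(140,156): print(rr,E[rr,258:296])
a=cv2.imread('pics/t2.png');T=cv2.GaussianBlur(a,(3,3),0).min(2).astype(int)
for rr in range(184,222,2): print(rr,T[rr,420:460])
```

```text
0 -53.31839393148773 61.56427341960015 16.327503451861073 22.003003735812037
4 -48.443333350042806 67.92016103526373 18.00836094479827 21.99611539564992
8 -43.58051092192539 73.13164059785007 19.764566090228048 22.036782551346107
12 -38.75231068070731 77.45411873177808 21.53923438299036 22.12355349672618
140 [ 49  62  49  31  24  23  27  48  63  42  18  22  55  94 110 108 110 121
 133 128  94  49  23  18  17  15  16  22  38  69  97 107 107 107 107 108
 107 107]
141 [ 39  58  48  31  27  26  24  32  41  31  18  23  55  93 107 107 115 126
 135 133 109  66  30  20  21  18  15  17  29  60  90 101 105 107 107 108
 108 107]
142 [ 32  49  47  37  33  28  21  20  23  21  18  23  53  90 103 108 122 132
 135 134 120  85  42  20  19  18  16  18  31  61  86  95 103 108 108 108
 108 107]
143 [ 29  43  45  41  36  29  21  17  15  15  16  21  48  84 105 119 129 133
 133 130 124 101  59  29  23  26  29  38  54  77  93  99 104 108 108 107
 107 107]
144 [ 29  37  40  37  32  25  19  16  12  12  16  26  48  79 108 126 132 131
 129 126 121 108  82  58  51  56  63  73  85  95 101 101 102 106 107 106
 107
[... 4257 characters left out ...]
36  33  31
  32  38  44  47]
214 [101  99 100 100 100  98  93  87  90  99 106 107 106 107 108 108 108 108
 107 106 106 105 104 104 104 105 106 105 100  86  66  47  38  34  31  31
  36  44  51  54]
216 [ 99  98  98  99  99  94  84  76  79  91 101 105 106 106 107 108 108 108
 108 107 106 105 104 104 104 105 102  93  77  59  46  39  35  34  35  41
  48  54  56  58]
218 [ 98  97  97  97  94  83  72  74  85  93  96  98 100 103 105 107 107 108
 108 108 107 106 105 106 108 105  89  64  46  39  38  36  34  36  44  53
  57  57  57  58]
220 [ 99  99  99  96  88  76  72  82  93  97  96  94  93  95  98 100  98  97
 101 108 112 116 119 124 122 106  75  49  39  38  37  35  35  40  48  55
  57  58  58  58]
```

```bash
cat >> h.py <<'E'
GR=np.array([.4103,-.2502,.021])
px=np.array([.1547,.988,0]);RK=frame(dn,np.array([-.988,.1547,0]))
RH=frame(-n,l)
E
python3 - <<'E'
from h import *
R0=cur()[1];Rm=Ro.from_rotvec(.45*Ro.from_matrix(RK@R0.T).as_rotvec()).as_matrix()@R0
c=go(np.array([.47,-.13,.40]),Rm,10)
c=go(GR+[0,0,.09],RK,10,c=c)
E
```

```text
TCP [ 0.5083 -0.1238  0.5501] row x10 [0.0119, -0.0175, -0.0096] [0.0155, -0.0147, -0.0719] |v|0.0232 |w|0.075
mid [ 0.5216 -0.0235  0.4936] tip [ 0.4631 -0.0222  0.3308]
TCP [ 0.4103 -0.2502  0.266 ] row x10 [0.0131, -0.0022, 0.0302] [0.019, -0.018, -0.0878] |v|0.0330 |w|0.092
mid [ 0.4374 -0.1814  0.4131] tip [ 0.4166 -0.1897  0.2416]
```

Run:
```python
from h import *
p,R0=cur();Rm=Ro.from_rotvec(.45*Ro.from_matrix(RK@R0.T).as_rotvec()).as_matrix()@R0
c=(p+R0@np.array([.0103,0,-.0228])*3,R0)
c=go(np.array([.47,-.13,.40]),Rm,7,c=c)
```

```text
TCP [ 0.5083 -0.1238  0.5501] row x7 [0.0129, -0.0259, -0.0037] [0.0222, -0.021, -0.1027] |v|0.0291 |w|0.107
mid [ 0.5244 -0.0112  0.5278] tip [ 0.4639 -0.0082  0.3657]
```

>>> send_rows(deltas=[0.0103,0,-0.0228,0,0,0,0,0.0103,0,-0.0228,0,0,0,0,0.0103,0,-0.0228,0,0,0,0,0.0129,-0.0259,-0.0037,0.0222,-0.021,-0.1027,0,0.0129,-0.0259,-0.0037,0.0222,-0.021,-0.1027,0,0.0129,-0.0259,-0.0037,0.0222,-0.021,-0.1027,0,0.0129,-0.0259,-0.0037,0.0222,-0.021,-0.1027,0,0.0129,-0.0259,-0.0037,0.0222,-0.021,-0.1027,0,0.0129,-0.0259,-0.0037,0.0222,-0.021,-0.1027,0,0.0129,-0.0259,-0.0037,0.0222,-0.021,-0.1027,0])

```text
time: 37.45
eef_pos: [0.5017, -0.1257, 0.5428]
tool_rot: [3.052, -0.226, -2.599]
ft_force: [0.8, -0.8, -0.5]
opening: 0.0427
finger_force: 0.0
```

Run:
```python
from h import *
print(cur()[0],bot.get_state()['qpos'],bot.get_state()['opening'])
c=go(GR+[0,0,.09],RK,10)
```

```text
[ 0.5017 -0.1257  0.5428] [-0.2259  0.2536  0.6317  2.1742 -0.0912 -0.7479] 0.042748712740920465
TCP [ 0.4103 -0.2502  0.266 ] row x10 [0.0128, -0.0024, 0.0294] [0.0182, -0.0173, -0.0879] |v|0.0321 |w|0.091
mid [ 0.4348 -0.1828  0.409 ] tip [ 0.4149 -0.1908  0.2374]
```

>>> send_rows(deltas=[0.0128,-0.0024,0.0294,0.0182,-0.0173,-0.0879,0,0.0128,-0.0024,0.0294,0.0182,-0.0173,-0.0879,0,0.0128,-0.0024,0.0294,0.0182,-0.0173,-0.0879,0,0.0128,-0.0024,0.0294,0.0182,-0.0173,-0.0879,0,0.0128,-0.0024,0.0294,0.0182,-0.0173,-0.0879,0,0.0128,-0.0024,0.0294,0.0182,-0.0173,-0.0879,0,0.0128,-0.0024,0.0294,0.0182,-0.0173,-0.0879,0,0.0128,-0.0024,0.0294,0.0182,-0.0173,-0.0879,0,0.0128,-0.0024,0.0294,0.0182,-0.0173,-0.0879,0,0.0128,-0.0024,0.0294,0.0182,-0.0173,-0.0879,0])

```text
time: 38.7
eef_pos: [0.4092, -0.2493, 0.2644]
tool_rot: [-3.142, 0.0, -1.727]
ft_force: [0.5, -0.1, 0.1]
opening: 0.0429
finger_force: 0.0
```

Run:
```python
from h import *
print(cur(),bot.get_state()['qpos'],bot.get_state()['opening'])
c=go(GR,RK,6)
```

```text
(array([ 0.4092, -0.2493,  0.2644]), array([[-0.1551, -0.9879,  0.    ],
       [-0.9879,  0.1551,  0.    ],
       [-0.    , -0.    , -1.    ]])) [-0.5472 -0.0898 -0.2712  1.3893  0.     -1.9622] 0.04286285196044679
TCP [ 0.4103 -0.2502  0.176 ] row x6 [0.0001, -0.0002, 0.0147] [-0.0, 0.0, -0.0001] |v|0.0147 |w|0.000
mid [ 0.4097 -0.2497  0.2202] tip [ 0.4097 -0.2497  0.0472]
```

>>> send_rows(deltas=[0.0001,-0.0002,0.0147,0,0,0,0,0.0001,-0.0002,0.0147,0,0,0,0,0.0001,-0.0002,0.0147,0,0,0,0,0.0001,-0.0002,0.0147,0,0,0,0,0.0001,-0.0002,0.0147,0,0,0,0,0.0001,-0.0002,0.0147,0,0,0,0,0,0,0,0,0,0,-0.2,0,0,0,0,0,0,-1,0,0,0,0,0,0,-1,0,0,0,0,0,0,-1])

```text
time: 39.95
eef_pos: [0.4114, -0.249, 0.1772]
tool_rot: [3.141, -0.0, -1.728]
ft_force: [-0.2, 0.2, -1.8]
opening: 0.0226
finger_force: 58.8
```

```bash
cat >> h.py <<'E'
S0=np.array([.654,-.1677,.1272])-.014*n
def hang(h,d=0,S=None,N=10,c=None):
    S=S0 if S is None else S
    return go(S+n*(.1772+h)-u*(.044+d),RH,N,L=0,c=c)
E
python3 - <<'E'
from h import *
p,R=cur();c=(p+[0,0,.22],R);print(bot.get_state()['opening'])
R1=Ro.from_rotvec(.5*Ro.from_matrix(RH@R.T).as_rotvec()).as_matrix()@R
c=go(np.array([.43,-.17,.40]),R1,10,L=0,c=c)
c=hang(.05,c=c)
E
```

```text
0.022582614831978504
TCP [ 0.43 -0.17  0.4 ] row x10 [-0.008, 0.0023, 0.0005] [0.0226, -0.0215, 0.0788] |v|0.0083 |w|0.085
mid [ 0.4129 -0.2076  0.3962] tip [ 0.4374 -0.1971  0.2253]
TCP [ 0.507  -0.1365  0.2847] row x10 [-0.0031, 0.0027, 0.0138] [0.0226, -0.0215, 0.0788] |v|0.0144 |w|0.085
mid [ 0.4614 -0.1481  0.3391] tip [ 0.5351 -0.1481  0.1826]
```

>>> send_rows(deltas=[0,0,-0.01,0,0,0,-1,0,0,-0.02,0,0,0,-1,0,0,-0.03,0,0,0,-1,0,0,-0.03,0,0,0,-1,0,0,-0.03,0,0,0,-1,0,0,-0.03,0,0,0,-1,0,0,-0.03,0,0,0,-1,0,0,-0.02,0,0,0,-1,0,0,-0.02,0,0,0,-1,0,0,0,0,0,0,-1])

```text
time: 41.2
eef_pos: [0.4116, -0.2489, 0.3988]
tool_rot: [-3.14, -0.001, -1.728]
ft_force: [-0.4, 1.4, -2.6]
opening: 0.0223
finger_force: 59.0
```

>>> send_rows(deltas=[-0.008,0.0023,0.0005,0.0226,-0.0215,0.0788,-1,-0.008,0.0023,0.0005,0.0226,-0.0215,0.0788,-1,-0.008,0.0023,0.0005,0.0226,-0.0215,0.0788,-1,-0.008,0.0023,0.0005,0.0226,-0.0215,0.0788,-1,-0.008,0.0023,0.0005,0.0226,-0.0215,0.0788,-1,-0.008,0.0023,0.0005,0.0226,-0.0215,0.0788,-1,-0.008,0.0023,0.0005,0.0226,-0.0215,0.0788,-1,-0.008,0.0023,0.0005,0.0226,-0.0215,0.0788,-1,-0.008,0.0023,0.0005,0.0226,-0.0215,0.0788,-1,-0.008,0.0023,0.0005,0.0226,-0.0215,0.0788,-1])

```text
time: 42.45
eef_pos: [0.4301, -0.1697, 0.3987]
tool_rot: [-3.018, 0.277, -2.508]
ft_force: [0.2, -0.7, -1.7]
opening: 0.0224
finger_force: 59.0
```

Run:
```python
from h import *
print(cur()[0],bot.get_state()['qpos'])
c=hang(.045)
```

```text
[ 0.4301 -0.1697  0.3987] [-0.4181 -0.2754 -0.1888  1.4093  0.1759 -1.0129]
TCP [ 0.5096 -0.137   0.2804] row x10 [-0.0032, 0.0026, 0.0142] [0.0227, -0.0215, 0.0786] |v|0.0148 |w|0.085
mid [ 0.4627 -0.148   0.3363] tip [ 0.5364 -0.1479  0.1797]
```

>>> send_rows(deltas=[-0.0032,0.0026,0.0142,0.0227,-0.0215,0.0786,-1,-0.0032,0.0026,0.0142,0.0227,-0.0215,0.0786,-1,-0.0032,0.0026,0.0142,0.0227,-0.0215,0.0786,-1,-0.0032,0.0026,0.0142,0.0227,-0.0215,0.0786,-1,-0.0032,0.0026,0.0142,0.0227,-0.0215,0.0786,-1,-0.0032,0.0026,0.0142,0.0227,-0.0215,0.0786,-1,-0.0032,0.0026,0.0142,0.0227,-0.0215,0.0786,-1,-0.0032,0.0026,0.0142,0.0227,-0.0215,0.0786,-1,-0.0032,0.0026,0.0142,0.0227,-0.0215,0.0786,-1,-0.0032,0.0026,0.0142,0.0227,-0.0215,0.0786,-1])

```text
time: 43.7
eef_pos: [0.5093, -0.1374, 0.2796]
tool_rot: [-3.141, 0.558, 2.932]
ft_force: [0.4, -0.5, -1.5]
opening: 0.0227
finger_force: 59.0
```

Run:
```python
from h import *
import cv2
p,R=cur();print(p,R-RH,bot.get_state()['qpos'])
hole=p+R@np.array([-.044,0,.1772-.005]);print('pred hole top',hole, proj('top',hole),proj('side',hole),'head',proj('top',S0+.014*n),proj('side',S0+.014*n))
a=vision.grab_frame('top');b=vision.grab_frame('side');cv2.imwrite('pics/t3.png',a);cv2.imwrite('pics/s3.png',b)
o=np.zeros((600,800,3),np.uint8)
o[:480,:400]=cv2.resize(a[140:200,380:430],None,fx=8,fy=8,interpolation=cv2.INTER_CUBIC)
o[:480,400:]=cv2.resize(b[115:175,225:275],None,fx=8,fy=8,interpolation=cv2.INTER_CUBIC)
cv2.imwrite('pics/al.png',o)
```

```text
[ 0.5093 -0.1374  0.2796] [[-0.0002  0.0002 -0.0004]
 [ 0.0001 -0.     -0.0003]
 [ 0.0003 -0.0003 -0.0002]] [-0.2702 -0.2993 -0.4934  0.8194  0.0318 -0.0515]
pred hole top [ 0.635  -0.1642  0.1569] [407.555  162.1436] [246.7632 147.608 ] head [405.3519 157.4611] [241.6128 154.8283]
```

View pics/al.png

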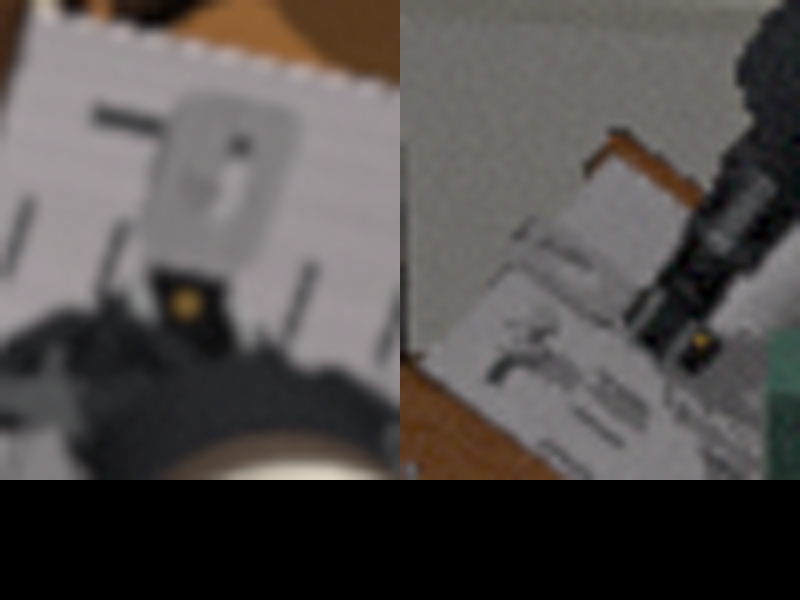

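Run:
```python
from h import *
def rp(pix,h):
    o,d=ray('top',pix);return o+d*((h-(o-FOOT)@n)/(d@n))
for pix in((405.35,157.25),(406.45,156.15)):
    for h in(.0168,.021,.0253):
        q=rp(pix,h);e=q-FOOT;print(pix,h,q,'l,u',e@l,e@u,'side',proj('side',q))
q=tri((406.45,156.15),(241.75,154.85));e=q[0]-FOOT;print(q,e@n,e@l,e@u)
print('now hole',)
p,R=cur();e=p+R@np.array([-.044,0,.1772-.005])-FOOT;print(e@n,e@l,e@u)
print('1mm in top px: n,l,u',[proj('top',S0+.001*a)-proj('top',S0) for a in(n,l,u)])
print('1mm in side px: n,l,u',[proj('side',S0+.001*a)-proj('side',S0) for a in(n,l,u)])
```

```text
(405.35, 157.25) 0.0168 [ 0.6545 -0.1676  0.1274] l,u 0.10108172539317592 0.07011689922198694 side [241.4659 154.7723]
(405.35, 157.25) 0.021 [ 0.6534 -0.1664  0.1315] l,u 0.102027881445952 0.07118536922261201 side [241.6648 153.8509]
(405.35, 157.25) 0.0253 [ 0.6523 -0.1652  0.1358] l,u 0.1029965650237941 0.07227927898515675 side [241.8695 152.9028]
(406.45, 156.15) 0.0168 [ 0.6568 -0.1698  0.1291] l,u 0.09944404803012902 0.07334070599643484 side [240.8814 153.952 ]
(406.45, 156.15) 0.021 [ 0.6557 -0.1686  0.1332] l,u 0.10039724547782801 0.07439531484396208 side [241.0813 153.0328]
(406.45, 156.15) 0.0253 [ 0.6546 -0.1674  0.1375] l,u 0.10137313810285319 0.07547503342595432 side [241.287 152.087]
(array([ 0.656 , -0.1708,  0.1257]), np.float64(0.003410159526166061)) 0.01425688900563702 0.0982502443586459 0.07102606192696874
now hole
0.05142517683415476 0.1008164027238383 0.06775487803217733
1mm in top px: n,l,u [array([0.0557, 0.1165]), array([-0.4002, -0.0905]), array([ 0.1327, -0.3831])]
1mm in side px: n,l,u [array([ 0.1352, -0.1998]), array([-0.1226,  0.1368]), array([-0.2421, -0.1842])]
```

>>> send_rows(deltas=[-0.0028,-0.0004,0,0,0,0,-1,-0.0028,-0.0004,0,0,0,0,-1,0,0,0.004,0,0,0,-1,0,0,0.004,0,0,0,-1,0,0,0.004,0,0,0,-1,0,0,0.004,0,0,0,-1,0,0,0.003,0,0,0,-1,0,0,0,0,0,0,-1,0,0,0,0,0,0,-1,0,0,0,0,0,0,-1])

```text
time: 45.05
eef_pos: [0.5238, -0.1414, 0.2682]
tool_rot: [-3.14, 0.559, 2.935]
ft_force: [0.8, 0.0, -0.3]
opening: 0.0225
finger_force: 59.0
```

```bash
cat >> h.py <<'E'
def pad():
    s=bot.get_state();p,R=cur();e=p+R@np.array([-.044,0,.1772])-FOOT;f=np.array(s['ft_force']);print('eye n,l,u mm',1e3*np.array([e@n,e@l,e@u]),'F n,l,u',np.array([f@n,f@l,f@u]),s['opening'],s['time'])
E
python3 - <<'E'
from h import *
import cv2
pad()
np.set_printoptions(linewidth=230)
a=np.mean([vision.grab_frame('top').astype(float) for _ in range(2)],0).min(2).astype(int)
print(a[148:172,396:418])
b=np.mean([vision.grab_frame('side').astype(float) for _ in range(2)],0).min(2).astype(int)
print(b[140:166,230:262])
E
```

```text
eye n,l,u mm [29.5975 99.7018 75.8336] F n,l,u [-0.6786  0.191   0.5085] 0.022522544321552804 45.05
[[151 150 149 150 148 141 129 123 125 123 122 121 118 116 119 123 124 124 120 116 119 129]
 [149 150 150 150 148 137 123 122 123 122 120 122 122 121 122 124 126 125 124 125 132 144]
 [149 150 149 149 146 134 122 122 124 122 122 124 127 129 127 125 125 124 123 122 128 137]
 [152 151 150 149 143 129 121 123 122 122 123 130 137 141 138 129 125 124 123 124 125 134]
 [149 151 151 150 137 124 121 124 122 121 128 135 145 146 138 128 124 124 123 124 126 136]
 [128 135 141 143 133 121 123 123 121 123 130 140 147 147 133 122 122 123 122 125 128 137]
 [ 86  96 104 113 117 118 122 122 122 125 129 137 143 143 131 118 120 123 123 126 131 140]
 [ 70  68  68  82 103 119 123 121 122 124 124 125 128 134 133 124 122 122 125 127 135 144]
 [104  91  80  83 103 120 122 115 111 110 108 107 109 116 123 122 122 123 124 129 140 147]
 [138 130 118 108 113 121 119 107  96  93  93  95  94  90  91 102 115 122 126 132 142 148]
 [151 148 134 119 120 123 115 102  92  90  90  90  88  77  72  89 112 122 128 135 144 148]
[... 3891 characters left out ...]
 63  23  17  44  72  46  18   9  18  36  74]
 [122 124 124 125 125 120  68  47  80 118 118  95  92  90  91  89  90  99 118 109  93 106  71  54  72  55  15  17  16  16  58  76]
 [106 124 124 127 125 106  63  66 119 124 127 122 115  98  94  90  90 101 120 117  88  83  87  88  81  62  25   2   9  48  72  80]
 [ 62 103 122 124 126 119 115 105 125 124 125 122 122 121 119  99  99 113 100  94  92  94  63  58  77  77  74  37  43  72  78  79]
 [ 27  48  93 121 126 125 125 125 123 123 125 123 125 123 125 119 117 123 117  95  88  93  84  59  79  76  86  81  73  76  76  77]
 [ 28  33  42  74 107 123 124 123 125 127 125 124 125 123 122 120 111 118 124 113  92  92  92  85  76 105 117  84  73  76  77  77]]
```

>>> send_rows(deltas=[0.0004,0.0012,0,0,0,0,-1,0.0004,0.0012,0,0,0,0,-1,0,0,0.0015,0,0,0,-1,0,0,0.0015,0,0,0,-1,0,0,0.0015,0,0,0,-1,0,0,0.0015,0,0,0,-1,0,0,0,0,0,0,-1,0,0,0,0,0,0,-1,0,0,0,0,0,0,-1,0,0,0,0,0,0,-1])

```text
time: 46.5
eef_pos: [0.5268, -0.1396, 0.2625]
tool_rot: [-3.14, 0.559, 2.935]
ft_force: [0.2, -0.2, -0.8]
opening: 0.0224
finger_force: 59.0
```

Run:
```python
from h import *
pad()
np.set_printoptions(linewidth=230)
a=vision.grab_frame('top').min(2).astype(int)
print(a[148:166,396:418])
```

```text
eye n,l,u mm [ 23.4499 102.1186  74.8809] F n,l,u [-0.8247 -0.1923 -0.1976] 0.022443784748751746 46.5
[[150 149 151 145 130 116 122 123 121 123 122 121 121 123 125 124 120 118 121 127 139 139]
 [150 148 149 141 126 118 123 123 121 122 122 123 124 123 125 124 122 120 125 137 152 157]
 [150 150 147 135 122 122 123 121 121 124 129 134 136 130 126 123 123 122 124 131 141 148]
 [152 150 146 130 116 121 124 122 123 129 138 144 144 134 124 123 123 124 126 129 139 145]
 [149 151 143 126 118 122 123 122 124 132 143 148 145 133 122 122 123 123 126 132 141 149]
 [126 132 128 120 121 123 122 121 123 130 140 144 140 129 120 121 122 124 127 136 146 148]
 [ 87  94  99 111 121 124 121 120 119 122 130 134 132 124 120 121 123 125 129 139 145 148]
 [ 71  72  88 111 122 123 120 114 110 113 118 123 122 115 119 122 123 126 132 143 147 148]
 [102  92 100 117 122 120 113 102 102 115 119 114 109 108 114 122 124 127 137 146 150 150]
 [134 119 113 122 122 115 102  95 105 121 122 116 104  95 107 119 124 126 137 147 150 149]
 [143 128 119 123 120 109  97  97 109 120 123 117 100  89 104 120 123 128 138 146 148 148]
 [137 124 121 123 119 112 109 111 116 123 123 117 107 102 113 121 121 126 137 145 146 146]
 [133 121 122 123 121 120 119 119 122 124 127 123 117 115 119 123 123 131 142 145 147 147]
 [130 118 121 122 120 122 123 123 126 129 128 127 122 121 124 124 130 141 148 148 148 148]
 [128 121 121 121 120 122 122 124 125 124 123 125 123 123 124 126 137 146 149 148 149 149]
 [127 123 120 122 121 122 123 122 123 122 121 122 123 123 125 130 140 147 147 148 149 148]
 [133 123 120 121 123 122 121 122 123 124 123 122 122 124 125 133 143 145 146 147 146 146]
 [136 119 116 122 124 125 123 123 125 126 124 123 122 124 128 137 144 145 146 145 144 144]]
```

>>> send_rows(deltas=[0.001,0,0,0,0,0,-1,0.001,0,0,0,0,0,-1,0,0,0.001,0,0,0,-1,0,0,0.001,0,0,0,-1,0,0,0.001,0,0,0,-1,0,0,0.001,0,0,0,-1,0,0,0,0,0,0,-1,0,0,0,0,0,0,-1,0,0,0,0,0,0,-1,0,0,0,0,0,0,-1])

```text
time: 47.8
eef_pos: [0.527, -0.1397, 0.2576]
tool_rot: [-3.14, 0.558, 2.935]
ft_force: [-3.0, 0.0, -2.8]
opening: 0.0229
finger_force: 59.0
```

Run:
```python
from h import *
pad()
np.set_printoptions(linewidth=230)
a=vision.grab_frame('top').min(2).astype(int)
print(a[148:166,396:418])
```

```text
eye n,l,u mm [ 19.1046 102.0412  72.3204] F n,l,u [-0.8145 -0.5799 -4.0008] 0.02286626988537015 47.8
[[151 151 150 147 136 125 121 119 117 117 120 123 121 119 124 136 143 140 128 124 138 141]
 [150 150 150 142 127 119 116 116 114 115 115 114 111 110 115 124 127 128 126 135 154 159]
 [149 149 146 134 118 116 117 116 116 116 116 116 117 116 116 118 118 116 119 129 144 149]
 [152 151 147 131 116 115 116 115 116 120 124 129 129 123 118 117 116 116 118 126 138 145]
 [149 150 142 127 116 115 115 114 116 125 135 141 139 129 120 116 116 115 119 130 142 148]
 [128 132 127 118 116 116 116 116 117 125 139 143 138 125 116 116 115 117 119 132 143 149]
 [ 87  96  97 108 115 118 115 114 115 122 131 135 128 116 114 115 116 117 123 134 145 147]
 [ 70  71  84 106 115 117 116 111 108 111 117 122 115 108 113 117 116 120 127 139 148 147]
 [104  92  97 112 116 115 111 106 108 113 115 114 106 106 113 115 117 121 133 145 150 150]
 [135 117 110 115 117 108 101  99 109 119 119 114 106 100 108 116 117 122 134 147 150 149]
 [143 126 115 115 113 106  97  99 111 121 123 117 102  93 106 114 116 121 134 144 147 148]
 [138 121 115 116 113 107 105 111 116 122 122 115  99  95 107 114 116 120 135 143 145 146]
 [133 117 115 114 112 105 108 118 124 124 124 113 101 103 112 117 118 129 139 146 147 147]
 [125 115 115 114 114 109 108 116 121 125 125 118 110 112 116 119 128 139 147 147 148 148]
 [119 115 115 114 115 113 114 116 122 126 124 120 115 115 118 122 135 146 149 149 149 148]
 [118 115 114 115 114 115 115 117 122 125 122 117 115 115 118 127 139 147 147 148 148 148]
 [125 116 115 115 116 116 115 115 119 119 118 115 115 117 122 131 143 145 147 147 146 146]
 [133 119 116 116 116 115 115 116 118 117 116 116 115 118 126 137 145 146 146 145 144 145]]
```

>>> send_rows(deltas=[0,0,-0.0015,0,0,0,-1,0,0,-0.0015,0,0,0,-1,0.0015,0,0,0,0,0,-1,0.0015,0,0,0,0,0,-1,0,0,0.0015,0,0,0,-1,0,0,0.0015,0,0,0,-1,0,0,0.001,0,0,0,-1,0,0,0,0,0,0,-1,0,0,0,0,0,0,-1,0,0,0,0,0,0,-1])

```text
time: 49.1
eef_pos: [0.5252, -0.1393, 0.2556]
tool_rot: [-3.14, 0.559, 2.935]
ft_force: [-0.3, -1.0, -1.3]
opening: 0.0223
finger_force: 59.1
```

Run:
```python
from h import *
pad()
np.set_printoptions(linewidth=230)
a=vision.grab_frame('top').min(2).astype(int)
print(a[148:168,396:418])
```

```text
eye n,l,u mm [ 18.4671 102.0931  69.9098] F n,l,u [-1.0577 -1.0554 -0.8133] 0.022301018750086478 49.1
[[150 150 150 148 142 134 130 130 127 128 131 136 139 141 142 148 153 148 135 128 138 139]
 [149 149 148 143 132 123 119 118 117 116 116 116 118 125 129 134 137 139 138 144 156 159]
 [149 150 147 135 121 117 117 114 115 115 112 111 112 117 119 120 120 121 127 140 148 149]
 [152 150 147 129 114 114 115 114 115 115 117 117 117 116 118 116 115 114 120 135 146 146]
 [150 150 144 126 114 116 114 116 115 118 127 131 127 120 118 117 115 115 120 133 146 149]
 [127 132 128 118 116 117 115 115 115 122 135 140 133 122 117 117 115 117 122 135 146 148]
 [ 87  96 102 111 117 117 115 113 114 119 129 133 127 116 116 115 117 118 126 139 145 148]
 [ 70  71  89 109 117 115 113 109 107 110 117 120 116 112 114 117 115 119 130 143 148 147]
 [105  92  96 111 115 113 109 105 107 113 114 112 109 111 115 116 116 121 133 146 149 150]
 [135 119 110 114 115 108  99 100 109 119 119 113 108 109 114 116 117 121 135 146 149 151]
 [143 127 116 116 114 106  97  98 109 120 122 112 100 103 113 116 116 120 133 144 148 147]
 [137 122 117 117 114 110 106 111 119 123 121 110  98 102 113 117 116 121 135 144 147 145]
 [129 116 116 114 114 110 113 120 124 124 122 114 104 106 113 117 119 129 141 146 147 147]
 [125 116 115 115 113 109 107 112 118 122 121 117 111 110 115 121 129 140 146 148 148 148]
 [120 116 115 115 114 111 104  99 106 112 117 119 116 114 117 125 137 146 149 148 148 149]
 [118 114 115 115 115 113 109 106 110 116 118 119 116 116 118 129 141 146 148 148 148 148]
 [119 115 115 113 116 115 114 115 118 121 117 116 115 117 121 132 142 146 146 147 147 146]
 [121 115 113 113 116 115 116 115 119 119 116 115 115 117 126 137 144 146 144 145 145 144]
 [123 118 118 117 117 115 116 117 118 118 115 115 115 120 132 144 149 147 147 146 145 145]
 [116 125 125 121 117 118 119 119 119 117 115 114 120 125 138 148 149 149 150 148 148 147]]
```

>>> send_rows(deltas=[0,0,0.0012,0,0,0,-1,0,0,0.0012,0,0,0,-1,0,0,0.0012,0,0,0,-1,0,0,0.0012,0,0,0,-1,0,0,0.0012,0,0,0,-1,0,0,0,0,0,0,-1,0,0,0,0,0,0,-1,0,0,0,0,0,0,-1,0,0,0,0,0,0,-1,0,0,0,0,0,0,-1])

```text
time: 50.4
eef_pos: [0.5283, -0.14, 0.2505]
tool_rot: [-3.14, 0.559, 2.935]
ft_force: [-0.0, 0.7, 0.6]
opening: 0.0226
finger_force: 59.0
```

Run:
```python
from h import *
pad()
np.set_printoptions(linewidth=230)
a=vision.grab_frame('top').min(2).astype(int)
print(a[150:166,398:414])
```

```text
eye n,l,u mm [ 12.4458 102.0947  69.8902] F n,l,u [0.5797 0.6629 0.141 ] 0.022624563816065337 50.4
[[141 127 118 119 119 118 119 119 120 120 119 120 120 120 120 123]
 [137 121 118 120 118 119 122 129 132 132 126 121 122 119 119 122]
 [133 120 119 120 119 120 123 131 138 140 127 117 117 119 120 123]
 [122 117 119 120 119 117 113 115 123 128 121 116 117 119 121 122]
 [108 118 119 119 115 111 102  98 100 105 109 115 120 120 122 125]
 [107 119 119 114 109 109 111 109 104  98 105 117 120 121 122 130]
 [114 121 117 108 105 113 128 134 126 115 111 116 119 120 124 132]
 [118 120 111 102 105 120 130 134 130 121 112 113 119 119 115 119]
 [120 118 108  98 106 121 125 126 125 119 108 108 119 117 107 108]
 [119 117 107  99 108 121 123 123 123 116 109 111 119 116 105 110]
 [120 117 108  98 106 119 124 124 122 116 111 116 121 123 121 126]
 [118 118 107  94  97 108 118 120 118 114 116 119 123 132 139 143]
 [117 116 107  92  87  94 100 104 105 109 115 120 123 133 147 149]
 [117 117 108  94  88  89  89  92  95 105 117 119 120 132 145 147]
 [118 118 113 102  91  89  90  90  92 104 117 119 119 128 143 145]
 [119 120 118 108  97  96  96  95  96 107 117 119 118 128 142 146]]
```

>>> send_rows(deltas=[0,0,0.001,0,0,0,-1,0,0,0.001,0,0,0,-1,0,0,0.001,0,0,0,-1,0,0,0.001,0,0,0,-1,0,0,0.001,0,0,0,-1,0,0,0,0,0,0,-1,0,0,0,0,0,0,-1,0,0,0,0,0,0,-1,0,0,0,0,0,0,-1,0,0,0,0,0,0,-1])

```text
time: 51.7
eef_pos: [0.5304, -0.1404, 0.2476]
tool_rot: [-3.14, 0.559, 2.935]
ft_force: [-19.2, 3.7, 15.9]
opening: 0.0225
finger_force: 62.7
```

Run:
```python
from h import *
pad()
np.set_printoptions(linewidth=230)
a=vision.grab_frame('top').min(2).astype(int)
print(a[150:168,396:414])
```

```text
eye n,l,u mm [  8.8751 102.0892  70.264 ] F n,l,u [23.8453 -0.3828 -8.1816] 0.022548918599746885 51.7
[[149 147 135 123 123 124 122 123 127 130 132 132 127 126 122 123 123 126]
 [150 143 128 121 122 123 123 124 129 135 139 135 127 126 123 123 124 127]
 [148 142 128 122 123 123 122 119 119 123 125 124 124 123 122 122 125 128]
 [125 127 122 123 123 120 121 117 112 109 107 108 116 123 124 123 125 132]
 [ 89 105 118 124 122 118 115 116 118 115 108 102 113 121 123 124 125 134]
 [ 75  97 116 123 118 110 105 114 126 130 121 109 115 121 123 125 128 137]
 [ 99 103 120 123 114 102 102 117 134 139 132 121 117 119 123 125 123 132]
 [120 115 123 119 108  97 104 119 130 135 131 121 114 117 123 121 112 116]
 [128 122 122 118 108  99 107 122 125 125 123 119 114 116 122 115  99 102]
 [124 123 123 120 114 108 113 123 124 124 122 118 114 119 122 113  97 104]
 [121 122 123 121 118 111 111 120 123 124 124 117 117 122 125 123 119 126]
 [122 122 123 121 118 105  99 109 117 121 118 116 120 122 125 133 140 143]
 [123 122 123 120 113  99  91  95 103 106 107 111 120 123 123 132 145 149]
 [123 122 120 121 111  95  90  91  94  95 102 115 124 122 119 131 145 148]
 [121 122 122 120 109  94  92  91  91  94 105 119 124 120 118 128 142 146]
 [116 119 124 121 108  94  91  92  92  93 107 120 125 119 116 128 141 146]
 [109 114 118 115  98  87  91  93  91  92 107 120 121 117 117 131 145 147]
 [ 89  84  87  86  72  72  82  87  87  91 106 116 117 115 125 139 147 150]]
```

>>> send_rows(deltas=[0,0,-0.0012,0,0,0,-1,0,0,-0.0012,0,0,0,-1,0.0015,0,0,0,0,0,-1,0.0015,0,0,0,0,0,-1,0.0015,0,0,0,0,0,-1,0.0015,0,0,0,0,0,-1,0.0015,0,0,0,0,0,-1,0.0015,0,0,0,0,0,-1,0,0,0,0,0,0,-1,0,0,0,0,0,0,-1])

```text
time: 53.0
eef_pos: [0.5222, -0.1387, 0.2435]
tool_rot: [-3.14, 0.559, 2.935]
ft_force: [0.1, 0.0, -1.3]
opening: 0.0224
finger_force: 59.5
```

Run:
```python
from h import *
pad()
np.set_printoptions(linewidth=230)
a=vision.grab_frame('top').min(2).astype(int)
print(a[150:168,396:414])
```

```text
eye n,l,u mm [  9.8538 102.0718  60.9241] F n,l,u [-1.1659  0.0605 -0.6056] 0.022407865504409426 53.0
[[150 149 142 135 133 133 129 126 129 134 137 142 142 145 146 147 147 146]
 [151 148 136 126 124 125 120 120 119 124 127 130 133 135 134 137 143 148]
 [149 143 132 123 122 121 121 121 121 121 122 124 124 120 118 123 135 143]
 [125 127 124 123 122 121 120 120 119 118 119 122 123 119 114 118 126 137]
 [ 88 103 117 123 123 121 121 117 110 110 112 121 123 123 121 123 126 135]
 [ 76  96 117 124 122 122 119 116 114 114 113 117 122 122 123 124 129 138]
 [101 103 119 122 120 120 119 121 129 133 128 126 124 122 122 124 129 139]
 [125 116 122 123 119 116 117 123 129 135 132 128 125 124 122 123 121 124]
 [130 122 121 122 114 108 113 123 126 125 124 122 120 121 122 118 103 107]
 [125 123 121 119 110 103 110 121 123 124 122 119 118 122 122 115 100 106]
 [121 122 122 115 107  99 108 120 125 123 122 118 117 122 126 125 122 126]
 [123 122 121 114 109 104 107 114 120 122 118 114 117 122 127 137 142 142]
 [122 122 119 113 109 109 109 111 113 113 107 108 118 124 131 142 147 148]
 [121 122 120 112 108 109 109 108 106 101  96 106 120 125 133 144 146 147]
 [121 121 120 116 112 111 109  99  93  88  97 111 121 124 133 144 145 146]
 [122 120 122 120 112 102  96  90  86  88 102 119 123 123 132 144 146 146]
 [121 120 121 121 110  94  89  88  89  92 105 119 122 121 132 146 149 148]
 [121 120 122 120 109  93  91  92  91  92 108 120 121 119 132 146 149 150]]
```

>>> send_rows(deltas=[0.0015,0,0,0,0,0,-1,0.0015,0,0,0,0,0,-1,0.001,0,0,0,0,0,-1,0.001,0,0,0,0,0,-1,0,0,0,0,0,0,-1,0,0,0,0,0,0,-1,0,0,0,0,0,0,-1,0,0,0,0,0,0,-1,0,0,0,0,0,0,-1,0,0,0,0,0,0,-1])

```text
time: 54.3
eef_pos: [0.518, -0.1378, 0.2408]
tool_rot: [-3.14, 0.559, 2.935]
ft_force: [-0.1, -0.1, -1.2]
opening: 0.0223
finger_force: 59.5
```

Run:
```python
from h import *
pad()
```

```text
eye n,l,u mm [  9.799  102.0903  55.8476] F n,l,u [-0.9794 -0.171  -0.7459] 0.02225485448610711 54.3
```

>>> send_rows(deltas=[0.001,0,0,0,0,0,-1,0.001,0,0,0,0,0,-1,0.001,0,0,0,0,0,-1,0,0,0,0,0,0,-1,0,0,0,0,0,0,-1,0,0,0,0,0,0,-1,0,0,0,0,0,0,-1,0,0,0,0,0,0,-1,0,0,0,0,0,0,-1,0,0,0,0,0,0,-1])

```text
time: 55.55
eef_pos: [0.5159, -0.1374, 0.2398]
tool_rot: [-3.14, 0.56, 2.935]
ft_force: [4.8, -1.3, 0.5]
opening: 0.0223
finger_force: 59.3
```

Run:
```python
from h import *
pad()
```

```text
eye n,l,u mm [ 10.1592 102.0666  53.7118] F n,l,u [-2.1904 -0.3006  4.461 ] 0.02233028803196953 55.55
```

>>> send_rows(deltas=[0,0,0.0007,0,0,0,-1,0,0,0.0005,0,0,0,-1,0,0,0,0,0,0,-0.4,0,0,0,0,0,0,0,0,0,0,0,0,0,0,0,0,0,0,0,0,0,0,0,0,0,0,0,0,0,0,-0.004,0,0,0,0,0,0,-0.01,0,0,0,0,0,0,-0.02,0,0,0,0])

```text
time: 56.8
eef_pos: [0.498, -0.1336, 0.2672]
tool_rot: [-3.14, 0.558, 2.935]
ft_force: [0.8, -0.5, -0.1]
opening: 0.0426
finger_force: 0.0
```

>>> send_rows(deltas=[0,0,-0.025,0,0,0,0,0,0,-0.03,0,0,0,0,0,0,-0.03,0,0,0,0,0,0,-0.03,0,0,0,0,0,0,-0.02,0,0,0,0,0,0.02,-0.01,0,0,0,0,0,0.03,-0.01,0,0,0,0,0,0.03,0,0,0,0,0,0,0.03,0,0,0,0,0,0,0.02,0,0,0,0,0])

```text
time: 58.05
eef_pos: [0.4445, 0.0117, 0.3992]
tool_rot: [-3.141, 0.56, 2.936]
ft_force: [-0.3, -0.4, -0.4]
opening: 0.0427
finger_force: 0.0
```

Run:
```python
from h import *
import cv2
print(bot.get_state()['ft_force'],cur()[0])
A=[vision.grab_frame('top') for _ in range(2)];a=A[1];b=vision.grab_frame('side');cv2.imwrite('pics/t9.png',a);cv2.imwrite('pics/s9.png',b)
np.set_printoptions(linewidth=250)
print(a.min(2).astype(int)[146:214:2,384:426:2])
# bolts (gold) in hung paddle, and base disc
h=cv2.cvtColor(a,cv2.COLOR_BGR2HSV);m=((h[...,1]>110)&(h[...,2]>90)).astype(np.uint8);m[:150]=0;m[215:]=0;m[:,:385]=0;m[:,425:]=0
k,l_,s,c=cv2.connectedComponentsWithStats(m);print(s,c)
print(a.min(2).astype(int)[196:224:2,420:458:2])
```

```text
[-0.3453 -0.416  -0.3865] [0.4445 0.0117 0.3992]
[[147 151 150 149 150 148 148 150 148 148 158 136 141 109  82  69  50  48  35  31  30]
 [150 151 150 151 150 150 151 150 150 147 148 148 150 147 155 136 139 129  87  70  39]
 [153 153 152 152 151 152 150 149 149 151 150 150 150 148 148 145 149 148 152 150 131]
 [151 152 151 150 134 146 149 148 139 138 142 146 147 149 150 150 149 149 147 146 148]
 [153 152 151 143  81  73  90 120 124 123 119 128 133 138 147 148 146 149 149 149 148]
 [152 154 153 148 136 125 101 122 122 122 135 138 127 124 137 150 150 150 149 148 146]
 [152 151 151 153 153 152 128 124 120 115 124 125 122 124 100 130 148 148 150 149 149]
 [155 153 152 152 150 144 122 124 118 112 125 124 118 125 123 141 147 147 147 145 145]
 [151 152 153 152 152 137 124 120 112 109 113 109 121 133 148 150 149 149 148 148 146]
 [138 151 150 150 149 128 123 116 113 112 110 108 124 134 146 147 148 148 147 147 146]
 [127 149 151 150 143 120 123 118 108 108  96 106 123 132 149 148 146 145 144 143 144]
 [142 150 151 150 137 124 122 122 101  89  92 109 119 133 150 149 149 148 148 146 145]
 [151 1
[... 2493 characters left out ...]
01  70  96 120 119 120 118 116 115 116 117 114 115 125  77  42  40]
 [117 112 108  71 100 119 117 119 119 117 116 114 118 114 115 106  47  42  39]
 [115 113 113  87 106 118 118 120 120 118 116 115 116 116 115 106  50  40  37]
 [111 111 112  99 106 118 116 120 119 117 115 116 114 117 115  94  43  37  34]
 [109 111 109 104  99 118 117 118 119 119 118 115 116 117 112  74  40  35  38]
 [107 110 110  96  80 114 118 118 120 119 116 116 115 116  87  45  40  36  56]
 [107 107 106  72  97 105 113 116 118 119 117 114 116 103  45  44  37  50  64]
 [109 110 101  72 106 107 101 109 110 109 124 133 143  80  42  44  35  50  65]
 [108 108  87  93 107 107 109 109  93 103 142 143 123  47  43  41  53  65  66]]
```

```bash
python3 -c "
from rig import sign_off
print(sign_off())"
```

```text
the job is handed in; nothing more can be done
None
```

The cup is upside down over the drying peg and the paddle hangs by its keyhole, slid fully down on the stud; the job was handed in at about 58 s, and the cup still leans a few degrees downhill against the peg, so its uphill rim edge is probably slightly off the panel.

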